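# Load a veneered panel in a guide-rod press and lower its platen

## Task

Press the freshly glued panel: lay it flat and centred on the cork pad of the small two-rod press, its long side along the line of the rods. Then fetch the drilled wooden platen from the pigeonhole under the desk riser, lower it square over both rods, without dropping it, until it lies flat on the panel, and let go. Leave everything else on the bench where it is.

Things in the scene. Friction and masses are not known exactly. Their poses are not given: they have to be found in the camera images.
- press_bed (a point): Centre of the press's bed, the flat top of a fixed pale beech base 260 x 120 mm, 30 mm above the bench; a flush cork pad 104 x 68 mm surrounds this point. Own x runs along the 260 mm length through both rods, y across, z up. The press may be turned up to 35 degrees from x along world x. Two steel rods stand at x = +88 and -88 mm, with flat collars 28 mm wide, 4 mm high at their roots.
- rod_tip (a point): Top of the press's rod at x = +88 mm, on its axis, 135 mm above the bed. Both rods are vertical, 12 mm in diameter; the top 11 mm tapers to a 5 mm tip.
- panel_center (a point): Centre (half-way up) of the loose glued panel, a dark wooden slab with three paler stripes on top, 90 mm (own x) x 56 mm (own y) x 15 mm thick (z), about 55 g. Starts flat on the green mat, turned any way. The mat is flush with the bench.
- platen_center (a point): Centre (half-way up) of the loose platen, a pale beech bar 220 mm (own x) x 64 mm (y) x 20 mm thick (z), about 280 g. Starts flat in one of the two pigeonholes, x pointing into it (roughly world +y), its -x end sticking out 85 to 100 mm. Gripped by an end it cannot go on the rods (the gripper would meet a rod): set it down and take it by the middle. It fits either way round.
- platen_hole (a point): Centre of the upper mouth of the platen's hole at its own x = +88 mm; the other is at x = -88 mm, both on the centre line. The holes go right through, 14 mm in diameter (2 mm wider than the rods), brass rimmed, with 2 mm chamfers; a dark stripe joins them on top.
- riser_front (a point): Middle of the front top edge of the fixed pale wooden desk riser, 72 mm above the bench; 246 mm wide (own x), 200 mm deep (towards own +y), open front facing own -y (roughly world -y). Two pigeonholes, each 105 mm wide and 60 mm high inside, centred at x = -58 and +58 mm; walls 12 mm. A tin and a carton up to 80 mm high stand on the rear half of the deck.
- blade_box_center (a point): Bystander, centre of a loose grey flat metal box 150 mm (own x) x 60 mm x 26 mm high, in the other pigeonhole, its end standing out about 55 mm. Leave alone.
- glue_center (a point): Bystander, centre of a loose white glue bottle, 44 mm in diameter, 125 mm tall, standing. Leave alone.
- nut_dish_center (a point): Bystander, centre of a small white dish 66 mm in diameter, 24 mm tall, holding two brass wing nuts. Leave alone.
- sanding_block_center (a point): Bystander, centre of a loose cork sanding block 61 mm (own x) x 43 mm x 28 mm high. Leave alone.
- pencil_cup_center (a point): Bystander, a blue cup 62 mm in diameter, 85 mm tall, with pencils reaching 135 mm above the bench, within the cup's outline; this point is 45 mm above its foot. Leave alone.
- tape_center (a point): Bystander, centre of a roll of brown tape lying flat, 66 mm in diameter, 20 mm high. Leave alone.
- knife_center (a point): Bystander, a loose yellow craft knife 135 mm long (own x), 11 mm wide, lying flat, 10 mm high. Leave alone.
Not all that is in view belongs to the job. Leave any pink or white look-alike of the part that bears panel_center alone.

How it is judged:
By the outcome, as a careful person would: the job done as asked, in the order asked, and still so for the second after the job is handed in, with the robot touching nothing.
It also fails if it takes over 72 s, if anything falls off the work surface, if the arm or the gripper's body presses on something with over 40 N, if the wrist force passes 120 N, or if a joint passes its speed limit or range.

## Robot

A 6-joint arm with a two-finger parallel gripper is mounted at the origin on the work surface. World frame = base frame: x ahead of the robot, y to its left, z up, the work surface at z = 0. Lengths are in m, angles in rad, forces in N, time in s.
With the tool pointing down it reaches from about 0.35 to 1 m from the base axis. Payload 7.1 kg.
Tool frame: the origin (TCP) lies midway between the tips of the shut fingers; the grasp point (between the pads) lies 19 mm behind it; y points along the fingers, z is the direction in which the jaws open and shut, and the axes are right-handed (so a half turn about y gives the same grasp; the last joint's range is limited). The gripper opens to 85 mm and grips with 20 to 120 N. Pads are 22 mm wide; open, the fingers measure 114 mm over their backs; the gripper's body (76 mm by 85 mm) begins 54 mm behind the grasp point. The pads swing forward as they close: fully open they stand 13 mm farther back than shut.
Start: joints at [1.292, 0.423, 1.63, -0, 1.089, -0.019], TCP at [0.161, 0.604, 0.231] pointing down, gripper open.
Joint ranges: [-3, 3], [-0.9, 2.11], [0.09, 2.58], [-1.31, 4.45], [0.11, 2.69], [-2.54, 2.54]. Speed limits (rad/s): [2.39, 2.39, 3.01, 3.14, 3.14, 3.14].

## Interface

Orientations are given as a unit quaternion [x, y, z, w].
In Python, from bench import env, camera, workorder, search_frame, trace gives the robot as it stands.
- The arm moves only by the tool jog_arm, never from a script. Its argument "deltas" is a list of rows, each a list of 5 numbers: the opening, from -1 (shut) to 1 (fully open), so that 0 is half open, then the shift along the tool's x, y, z in mm, then the turn about the tool's y in rad. In form: [[grip, dx, dy, dz, turn], ...]. A call has 1 to 8 rows; each row is the pose to reach, as a shift and turn from the pose commanded when the call began, along the tool's axes at that moment; what a row does not reach only later rows make up. A row lasts 1/10 s, in which the tool goes at most 50 mm and 8.59 degrees, less where a joint would pass 70% of its speed; a pose out of reach is approached as far as the arm can. A call with a gripper value outside its range is refused whole. The fingers move at their own pace and stop on an object; "grip_force" is the grip in N (left out, the last holds). Time passes only in rows, so rows that repeat a pose let the fingers close. It gives the time, the measured TCP pose, the force and the opening at its end, in the units of the state.
- env.observe(): the state, without advancing time (a new reading comes with each control period).
- camera(name): name is "scene" or "top" or "wrist"; returns a dict with "image" (480x640x3 uint8, red, green, blue), "vfov" (degrees; the focal length in pixels is half the picture's height over the tangent of half this angle, whatever the lens; pixels are square), "cx", "cy" (the principal point, pixels), "xyz" and "attitude" of the camera in the world. Camera axes: x right, y up, looking along -z (the intrinsics and any distortion apply to the point x, -y, -z); pixel columns grow to the right and rows downward; lengths in m; the calibration is good to about 2 mm. A picture is of the moment at which its call begins. There is no depth.
- workorder.job_done(): hands the job in, once; it reports no verdict.
Trained networks look in the newest picture that a camera, given by its name, has taken for a name from the list of things; names that differ only in an ending like _2 or _b are one class to them, and where a whole thing is asked for, a point or a joint stands for the part that bears it (a point fixed in the world has none). Each returns a list of dicts, best first, with "conf" (0 to 1); they miss things now and then, are a little off and sometimes report something else, mostly with a low value. They report only what shows in the picture. A call takes as long as a camera call. They do not tell look-alikes from the thing itself.
- search_frame(camera, thing): "xy" ([column, row] in pixels, amid what is visible of it).
- trace(camera, thing): "pixels" (480x640 bool, what is visible of it) and "xy" ([column, row] in pixels, amid what is visible of it).
The state is a dict: "clock": time; "qpos": joint angles; "qvel": joint speeds; "effort": joint torques, N m; "position": TCP position; "tool_rot": TCP orientation; "force": force on the tool from outside, world axes, zero at the start; "wrist_torque": the same for the moment, N m; "finger_gap": finger opening in m.
Only numpy, scipy, OpenCV 4.12 (cv2) and the standard library are available. Lean on these libraries where they do the work, as an engineer would, in place of code of your own. Each camera call takes 0.05 s, during which the arm holds its last target.

## Working session

There is one attempt and no reset: what is moved stays moved. The work goes in short steps, Python scripts to look and compute and a tool call to move; the robot and the scene stay as the last step left them, time stands still between calls to the robot, and variables do not carry over. Pictures are saved under pics/ and viewed, and the job is handed in when it is done.

Besides the shell and the picture viewer there is one more tool, called after "Emit:" as name(argument=value, ...) on one line, values as JSON. jog_arm: Moves the arm, as the interface text tells. Its arguments: {"type":"object","properties":{"deltas":{"type":"array"},"grip_force":{"type":"number"}},"required":["deltas"]}

```bash
ls; mkdir -p pics
python3 - <<'E'
from bench import env,camera
import cv2
print(env.observe())
for n in ["scene","top","wrist"]:
    c=camera(n); cv2.imwrite(f"pics/{n}0.png",c["image"][:,:,::-1])
    print(n,{k:v for k,v in c.items() if k!="image"})
E
```

```text
pics
{'clock': 0.0, 'qpos': array([ 1.29201969e+00,  4.23850845e-01,  1.63071855e+00, -4.43317262e-06,
        1.08859199e+00, -1.89615071e-02]), 'qvel': array([-1.08935857e-03,  1.37515475e-03, -8.01044851e-04, -2.18634948e-05,
       -1.99736087e-03,  5.32296889e-04]), 'effort': array([-3.02714179e-03, -5.57387531e+01, -2.81747389e+01, -2.08387823e-04,
        7.25953578e-03,  4.46354011e-05]), 'position': array([0.16036211, 0.60349577, 0.23052823]), 'tool_rot': array([ 0.70169719, -0.09168051,  0.09151873, -0.70059979]), 'force': array([ 0.11578305,  0.41006122, -0.34203343]), 'wrist_torque': array([ 0.00559133, -0.00758929,  0.00213858]), 'finger_gap': 0.08522783269489528}
scene {'vfov': 51.07651241067988, 'cx': 314.02206939403675, 'cy': 240.612564310386, 'xyz': array([0.85840601, 0.53179324, 0.92665336]), 'attitude': array([0.09269808, 0.29020407, 0.90325096, 0.30220252])}
top {'vfov': 51.42165288559026, 'cx': 313.1418107511436, 'cy': 234.93158660038912, 'xyz': array([0.38594924, 0.04572002, 1.41909696]), 'attitude': array([ 0.04261845, -0.0398887 , -0.69956488,  0.71218083])}
wrist {'vfov': 62.69759546309809, 'cx': 319.3334253301403, 'cy': 243.69092134699042, 'xyz': array([0.08941661, 0.62281512, 0.37371675]), 'attitude': array([-0.11552324, -0.08840232,  0.60323204,  0.7841878 ])}
```

View pics/scene0.png

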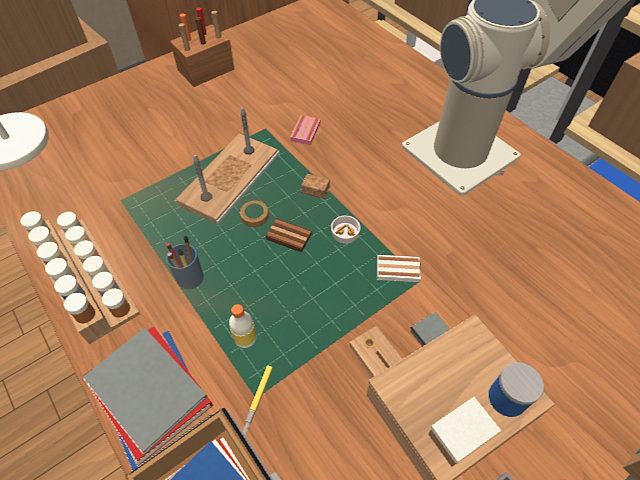

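View pics/top0.png

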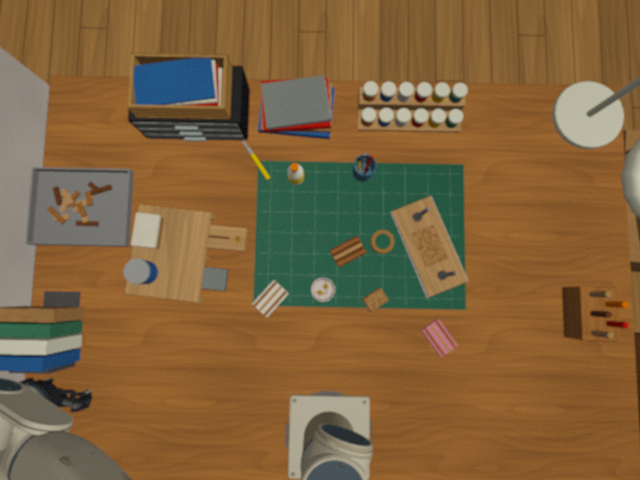

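View pics/wrist0.png

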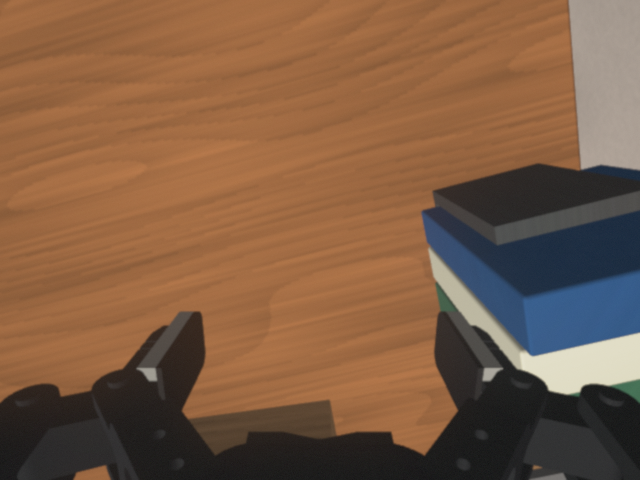

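```bash
cat > h.py <<'E'
import numpy as np,cv2
from scipy.spatial.transform import Rotation as R
from scipy.optimize import minimize
from bench import env,camera,search_frame,trace
def K(c):
    f=240/np.tan(np.radians(c["vfov"])/2); return f,c["cx"],c["cy"]
def proj(c,P):
    P=np.atleast_2d(P); q=R.from_quat(c["attitude"]).inv().apply(P-c["xyz"])
    f,cx,cy=K(c); return np.c_[cx+f*q[:,0]/-q[:,2], cy-f*q[:,1]/-q[:,2]]
def unproj(c,uv,z):
    f,cx,cy=K(c); uv=np.atleast_2d(uv)
    d=R.from_quat(c["attitude"]).apply(np.c_[(uv[:,0]-cx)/f,-(uv[:,1]-cy)/f,-np.ones(len(uv))])
    t=(z-c["xyz"][2])/d[:,2]; return c["xyz"]+d*t[:,None]
def tri(cs,uvs):
    A=[];b=[]
    for c,uv in zip(cs,uvs):
        f,cx,cy=K(c); d=R.from_quat(c["attitude"]).apply([(uv[0]-cx)/f,-(uv[1]-cy)/f,-1]); d/=np.linalg.norm(d)
        M=np.eye(3)-np.outer(d,d); A.append(M); b.append(M@c["xyz"])
    return np.linalg.solve(sum(A),sum(b))
def box(x,y,z,yaw,L,W,H):
    p=np.array([[a*L/2,b*W/2,e*H/2] for a in(-1,1) for b in(-1,1) for e in(-1,1)])
    return p@R.from_euler('z',yaw).as_matrix().T+[x,y,z]
def fit(cs,ms,p0,z,L,W,H):
    # p=(x,y,yaw): maximise IoU of hull with mask
    def cost(p):
        s=0
        for c,m in zip(cs,ms):
            h=cv2.convexHull(proj(c,box(p[0],p[1],z,p[2],L,W,H)).astype(np.float32))
            im=np.zeros((480,640),np.uint8); cv2.fillConvexPoly(im,np.round(h*16).astype(np.int32),255,cv2.LINE_AA,4)
            a=im/255.; s-=np.minimum(a,m).sum()/np.maximum(a,m).sum()
        return s
    best=None
    for k in range(8):
        r=minimize(cost,[p0[0],p0[1],k*np.pi/8],method='Nelder-Mead',options=dict(initial_simplex=np.array([[p0[0],p0[1],k*np.pi/8]]*4)+np.vstack([np.zeros(3),np.diag([.01,.01,.2])]),xatol=1e-5,fatol=1e-5,maxiter=300))
        if best is None or r.fun<best.fun: best=r
    return best
E
cat > s1.py <<'E'
from h import *
cs={n:camera(n) for n in("scene","top")}
print("base",[proj(cs[n],[0,0,0])[0] for n in cs])
for th in "press_bed rod_tip panel_center platen_center platen_hole riser_front blade_box_center glue_center nut_dish_center sanding_block_center pencil_cup_center tape_center knife_center".split():
    for n in cs:
        print(th,n,[(np.round(d["xy"]).astype(int).tolist(),round(d["conf"],2)) for d in search_frame(n,th)][:4])
E
python3 s1.py
```

```text
base [array([459.25803453, 151.67621345]), array([328.75832839, 435.66184172])]
press_bed scene [([226, 176], 0.94), ([255, 397], 0.53), ([290, 235], 0.29)]
press_bed top [([429, 246], 0.67)]
rod_tip scene []
rod_tip top []
panel_center scene [([288, 232], 0.83), ([306, 130], 0.69), ([400, 268], 0.67), ([375, 348], 0.23)]
panel_center top [([439, 336], 0.67), ([346, 253], 0.61), ([272, 298], 0.58), ([169, 251], 0.23)]
platen_center scene [([375, 350], 0.61), ([231, 176], 0.54), ([348, 227], 0.39)]
platen_center top [([228, 235], 0.84)]
platen_hole scene [([372, 353], 0.77)]
platen_hole top [([225, 234], 0.83)]
riser_front scene [([458, 398], 0.58)]
riser_front top [([168, 250], 0.87)]
blade_box_center scene [([430, 328], 0.73)]
blade_box_center top [([218, 280], 0.86), ([226, 235], 0.58), ([428, 248], 0.53)]
glue_center scene [([242, 328], 0.94)]
glue_center top [([293, 174], 0.74)]
nut_dish_center scene [([344, 226], 0.66), ([186, 263], 0.64)]
nut_dish_center top [([322, 287], 0.78), ([168, 251], 0.53)]
sanding_block_center scene [([317, 184], 0.97)]
sanding_block_center top [([374, 297], 0.57)]
pencil_cup_center scene [([185, 264], 0.61)]
pencil_cup_center top [([364, 168], 0.64)]
tape_center scene [([254, 214], 0.75), ([346, 227], 0.2), ([231, 175], 0.16)]
tape_center top [([378, 241], 0.72)]
knife_center scene [([256, 391], 0.66), ([241, 327], 0.56)]
knife_center top [([262, 163], 0.57)]
```

Run:
```python
from h import *
t=camera("top")["image"][130:370,110:480,::-1]; cv2.imwrite("pics/topz.png",cv2.resize(t,None,fx=2.1,fy=2.1,interpolation=cv2.INTER_CUBIC))
t=camera("scene")["image"][90:390,110:450,::-1]; cv2.imwrite("pics/scenez.png",cv2.resize(t,None,fx=2,fy=2,interpolation=cv2.INTER_CUBIC))
```

```text
(no output)
```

View pics/topz.png

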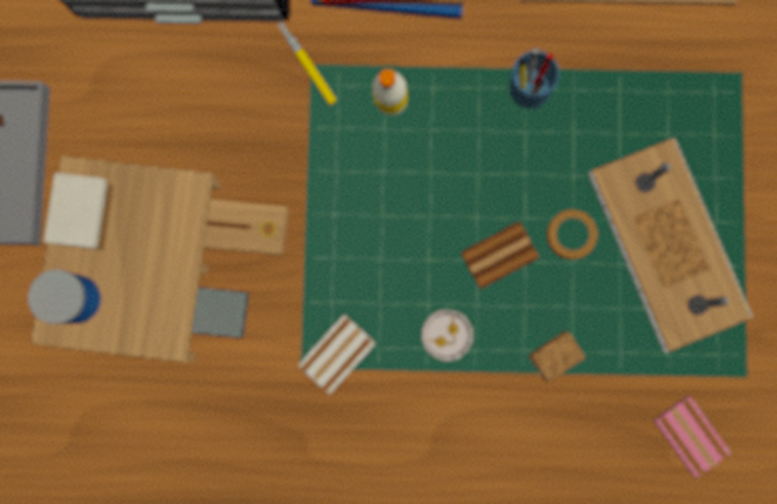

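View pics/scenez.png

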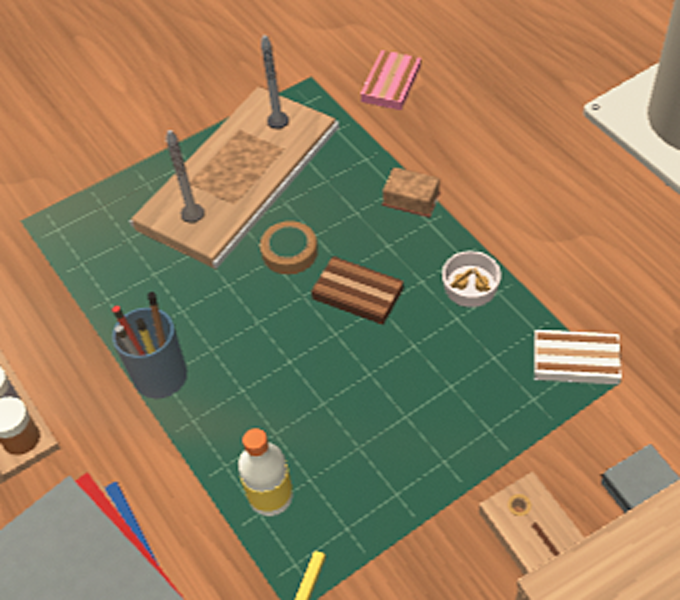

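```bash
cat > s2.py <<'E'
from h import *
cs={n:camera(n) for n in("scene","top")}
def m(n,th,near):
    d=min(trace(n,th),key=lambda d:np.hypot(*(np.array(d["xy"])-near))); print(th,n,np.round(d["xy"]),round(d["conf"],2),d["pixels"].sum()); return d["pixels"]
C=[cs["scene"],cs["top"]]
M={}
for th,a,b in [("panel_center",(289,235),(348,250)),("press_bed",(228,176),(429,246)),("platen_center",(375,350),(228,235)),("tape_center",(254,214),(378,241)),("sanding_block_center",(317,184),(374,297))]:
    M[th]=[m("scene",th,a),m("top",th,b)]
for th,z,dim in [("panel_center",.0075,(.09,.056,.015)),("press_bed",.015,(.26,.12,.03)),("sanding_block_center",.014,(.061,.043,.028))]:
    for cc,mm in ((C,M[th]),(C[:1],M[th][:1]),(C[1:],M[th][1:])):
        ys,xs=np.nonzero(mm[-1]); p0=unproj(cc[-1],[xs.mean(),ys.mean()],z)[0]
        r=fit(cc,mm,p0,z,*dim); print(th,np.round(r.x,4),np.degrees(r.x[2])%180,r.fun)
np.savez("masks.npz",**{k:np.array(v) for k,v in M.items()})
for n,b in (("scene",(170,95,290,225)),("top",(380,190,480,305))):
    im=cs[n]["image"][b[1]:b[3],b[0]:b[2],::-1]; cv2.imwrite(f"pics/press_{n}.png",cv2.resize(im,None,fx=5,fy=5,interpolation=cv2.INTER_CUBIC))
print(np.round([unproj(C[0],[254,214],.01)[0],unproj(C[1],[382,241],.01)[0]],4))
E
python3 s2.py
```

```text
panel_center scene [288. 235.] 0.57 959
panel_center top [271. 298.] 0.88 636
press_bed scene [226. 178.] 0.73 4606
press_bed top [429. 248.] 0.71 4182
platen_center scene [376. 351.] 0.98 1459
platen_center top [226. 235.] 0.83 841
tape_center scene [254. 213.] 0.71 655
tape_center top [378. 241.] 0.96 480
sanding_block_center scene [316. 183.] 0.97 528
sanding_block_center top [374. 297.] 0.64 368
panel_center [0.3722 0.1711 2.3873] 136.78188414617694 -0.880500651607298
panel_center [ 0.5057 -0.0453 -1.0756] 118.374389238659 -0.9052890300911595
panel_center [0.3722 0.1711 2.3873] 136.78188414617694 -0.880500651607298
press_bed [ 0.5254 -0.275   0.3911] 22.409136603987307 -1.8041697091986508
press_bed [ 0.5204 -0.2811  0.4011] 22.983550646263126 -0.8622959377554977
press_bed [ 0.5275 -0.274   0.3975] 22.777216944813713 -0.9583681195301705
sanding_block_center [ 0.3737 -0.1231  2.2172] 127.03590261134364 -1.7168322081303475
sanding_block_center [ 0.3735 -0.1224  2.3052] 132.07560757846116 -0.8514555418290094
sanding_block_center [ 0.3738 -0.1234  2.2007] 126.09167338270696 -0.8753490804823149
[[ 0.5383 -0.1408  0.01  ]
 [ 0.5373 -0.1433  0.01  ]]
```

View pics/press_scene.png

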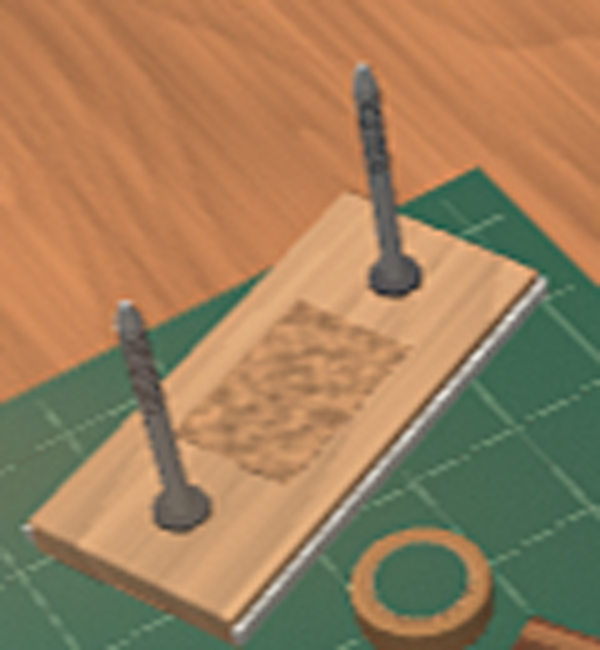

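View pics/press_top.png

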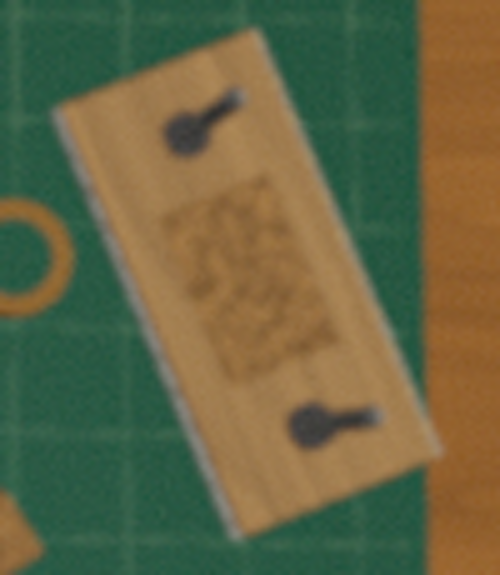

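```bash
cat > s3.py <<'E'
from h import *
from scipy.optimize import least_squares
C=[camera(n) for n in("scene","top")]
pts=[[("t+",242.4,108.4),("t-",194.8,155.6),("c+",249,150),("c-",206.2,196),("k",240,133.6),("k",279,150.4),("k",176.4,200.4)],
[("t-",427.4,209.4),("t+",454.8,273.4),("c-",417.4,216.4),("c+",442.6,274.8),("k",431,196),("k",468,281),("k",391,212)]]
kc=[[(130,-60),(130,60),(-130,-60)],[(-130,60) ,(130,60),(-130,-60)]]
def local(i):
    o=[];j=0
    for p in pts[i]:
        s=1 if p[0][-1]=="+" else -1
        if p[0][0]=="t": o.append([.088*s,0,.165])
        elif p[0][0]=="c": o.append([.088*s,0,.034])
        else: o.append([kc[i][j][0]/1e3,kc[i][j][1]/1e3,.03]);j+=1
    return np.array(o)
kc[0]=[(130,60),(130,-60),(-130,60)]
kc[1]=[(-130,60),(130,60),(-130,-60)]
# world +x is up in top image, world +y left
def res(p,idx=(0,1),flip=1):
    r=[]
    for i in idx:
        L=local(i); P=L@R.from_euler('z',p[2]).as_matrix().T+[p[0],p[1],0]
        r.append((proj(C[i],P)-np.array([q[1:] for q in pts[i]])))
    return np.concatenate(r).ravel()
# which end is +x : choose yaw so
for y0 in (.39,.39+np.pi):
  for idx in ((0,1),(0,),(1,)):
    r=least_squares(res,[.525,-.275,y0],kwargs=dict(idx=idx)); print(idx,np.round(r.x,4),np.degrees(r.x[2]),r.cost)
    if r.cost<200: print(np.round(r.fun.reshape(-1,2),1).tolist())
for i,(x0,y0,x1,y1) in enumerate([(255,210,325,260),(320,228,375,275)]):
    im=C[i]["image"].astype(int); m=np.zeros((480,640),np.uint8); s=im[y0:y1,x0:x1]; m[y0:y1,x0:x1]=(s[...,0]>s[...,1]+5)
    n,l,st,ce=cv2.connectedComponentsWithStats(m); k=l[(238,247)[i] if i==0 else 250,(290,348)[i]]
    C[i]["m"]=(l==k); print(k,(l==k).sum(),ce[k],st[k])
for cc in (C,C[:1],C[1:]):
    r=fit(cc,[c["m"] for c in cc],[.506,-.06],.0075,.09,.056,.015); print("panel",np.round(r.x,4),np.degrees(r.x[2])%180,r.fun)
E
python3 s3.py
```

```text
(0, 1) [ 0.5243 -0.2709  3.5395] 202.79852006474493 8.90305135820195
[[0.5, -0.6], [0.3, -0.3], [0.3, -0.7], [0.2, -0.4], [-0.4, -1.3], [-0.4, -1.8], [-1.2, -1.6], [-0.4, -0.7], [-0.1, -0.4], [-0.9, 0.2], [-1.1, 0.1], [-1.1, -0.6], [-0.9, 0.0], [-0.2, -1.1]]
(0,) [ 0.5258 -0.268   3.5389] 202.76387001001936 2.3584818257394855
[[0.6, 0.3], [0.4, 0.7], [0.4, 0.2], [0.2, 0.6], [-0.2, -0.5], [-0.3, -0.9], [-1.2, -0.6]]
(1,) [ 0.5233 -0.2727 -2.7404] -157.01379107257205 1.225202098342319
[[0.2, -0.3], [0.8, -0.1], [-0.3, 0.6], [-0.3, 0.4], [-0.6, -0.3], [-0.2, 0.3], [0.3, -0.6]]
(0, 1) [ 0.5243 -0.2709  3.5395] 202.79851993982783 8.903051358201887
[[0.5, -0.6], [0.3, -0.3], [0.3, -0.7], [0.2, -0.4], [-0.4, -1.3], [-0.4, -1.8], [-1.2, -1.6], [-0.4, -0.7], [-0.1, -0.4], [-0.9, 0.2], [-1.1, 0.1], [-1.1, -0.6], [-0.9, 0.0], [-0.2, -1.1]]
(0,) [ 0.5258 -0.268   3.5389] 202.76386979404916 2.3584818257395175
[[0.6, 0.3], [0.4, 0.7], [0.4, 0.2], [0.2, 0.6], [-0.2, -0.5], [-0.3, -0.9], [-1.2, -0.6]]
(1,) [ 0.5233 -0.2727  3.5428] 202.98620874647193 1.2252020983422705
[[0.2, -0.3], [0.8, -0.1], [-0.3, 0.6], [-0.3, 0.4], [-0.6, -0.3], [-0.2, 0.3], [0.3, -0.6]]
2 929 [288.24004306 234.52960172] [266 218  46  34 929]
2 632 [347.61708861 250.97310127] [330 236  37  31 632]
panel [ 0.5069 -0.0466 -1.0671] 118.86016831902276 -1.7691130267867514
panel [ 0.5075 -0.0469  2.0656] 118.34865253146286 -0.8799044111361771
panel [ 0.5076 -0.0462  2.0894] 119.71278095090516 -0.8907332020619925
```

```bash
cat > s4.py <<'E'
from h import *
s=env.observe(); T=R.from_quat(s["tool_rot"]).as_matrix(); print("tool axes cols x,y,z\n",np.round(T,3))
w=camera("wrist"); print("cam in tool",np.round(T.T@(w["xyz"]-s["position"]),4)); print(np.round(T.T@R.from_quat(w["attitude"]).as_matrix(),3))
C=[camera(n) for n in("scene","top")]
M=np.load("masks.npz")
for i in range(2):
    ys,xs=np.nonzero(M["platen_center"][i]); q=np.c_[xs,ys]; r=cv2.minAreaRect(q.astype(np.float32)); P=unproj(C[i],cv2.boxPoints(r),.02); print("platen corners",np.round(P[:,:2],3).tolist())
for nm,i,uv,z in [("hole",0,(369,343),.02),("hole",1,(238.5,239),.02),("dish",1,(322,289),.02),("dish",0,(345,229),.02),("glue",0,(242,340),.03),("cup",0,(185,275),.03),("knife",0,(268,367),.01),("rfL",0,(369,380),.072),("rfR",0,(478,316),.072),("rfL",1,(212,210),.072),("rfR",1,(200,302),.072)]:
    print(nm,i,np.round(unproj(C[i],uv,z)[0],4))
for n,b,i in (("scene",(330,300,490,420),0),("top",(190,200,280,310),1)):
    im=C[i]["image"][b[1]:b[3],b[0]:b[2],::-1]; cv2.imwrite(f"pics/plat_{n}.png",cv2.resize(im,None,fx=5,fy=5,interpolation=cv2.INTER_CUBIC))
E
python3 s4.py
```

```text
tool axes cols x,y,z
 [[ 0.966  0.     0.257]
 [-0.257  0.     0.966]
 [-0.    -1.     0.   ]]
cam in tool [-0.0735 -0.1431  0.0002]
[[-0.    -0.958 -0.288]
 [-0.001  0.288 -0.958]
 [ 1.    -0.    -0.001]]
platen corners [[0.57, 0.243], [0.497, 0.246], [0.512, 0.332], [0.581, 0.327]]
platen corners [[0.51, 0.35], [0.576, 0.347], [0.567, 0.24], [0.502, 0.244]]
hole 0 [0.5378 0.2693 0.02  ]
hole 1 [0.5347 0.2632 0.02  ]
dish 1 [0.3985 0.0252 0.02  ]
dish 0 [0.4018 0.027  0.02  ]
glue 0 [0.7321 0.1204 0.03  ]
cup 0 [ 0.7493 -0.0763  0.03  ]
knife 0 [0.7192 0.188  0.01  ]
rfL 0 [0.6011 0.337  0.072 ]
rfR 0 [0.3572 0.3663 0.072 ]
rfL 1 [0.6077 0.3306 0.072 ]
rfR 1 [0.3575 0.3523 0.072 ]
```

View pics/plat_scene.png

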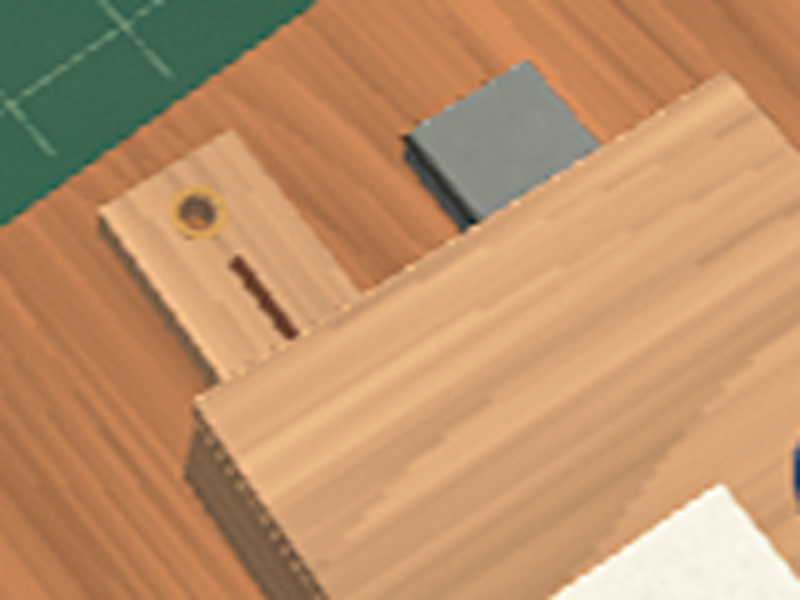

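View pics/plat_top.png

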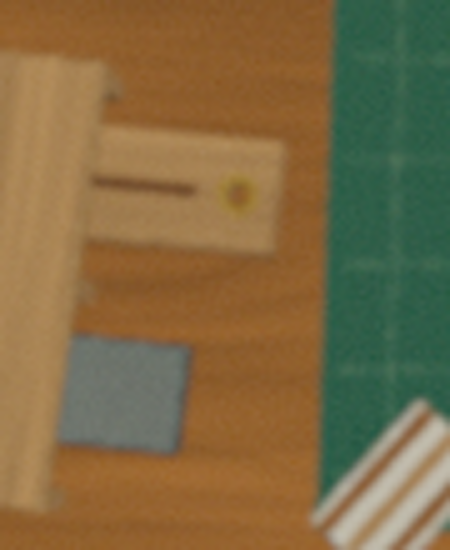

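```bash
cat >> h.py <<'E'
def plan(x,y,z,phi):
    s=env.observe(); p=s["position"]; T=R.from_quat(s["tool_rot"]).as_matrix()
    ph=np.degrees(np.arctan2(T[1,2],T[0,2])); d=T.T@(np.array([x,y,z])-p)*1e3
    t=-np.radians((phi-ph+180)%360-180)
    print("t=%.2f now"%s["clock"],np.round(p,4),"phi %.2f"%ph,"F",np.round(s["force"],1),"gap %.4f"%s["finger_gap"],"j6 %.2f"%s["qpos"][5]," -> delta",np.round(d,1),"turn %.4f"%t)
E
python3 -c "
from h import *
plan(.507,-.0465,.2,29)"
```

```text
t=2.50 now [0.1605 0.604  0.2313] phi 75.11 F [ 0.  -0.  -0.6] gap 0.0855 j6 -0.02  -> delta [ 502.    31.3 -539.7] turn 0.8048
```

Emit:
jog_arm(deltas=[[1,502,31,-540,0.805],[1,502,31,-540,0.805],[1,502,31,-540,0.805],[1,502,31,-540,0.805],[1,502,31,-540,0.805],[1,502,31,-540,0.805],[1,502,31,-540,0.805],[1,502,31,-540,0.805]])

```text
clock: 3.3
position: [0.349, 0.2496, 0.2148]
tool_rot: [-0.609, 0.359, -0.359, 0.61]
force: [1.1, 0.2, 0.2]
finger_gap: 0.0852
```

```bash
python3 -c "
from h import *
plan(.507,-.0465,.2,29)"
```

```text
t=3.30 now [0.349  0.2496 0.2148] phi 29.01 F [1.1 0.2 0.2] gap 0.0852 j6 0.09  -> delta [335.6  14.8  -5.4] turn 0.0002
```

Emit:
jog_arm(deltas=[[1,335,15,-5,0],[1,335,15,-5,0],[1,335,15,-5,0],[1,335,15,-5,0],[1,335,15,-5,0],[1,335,15,-5,0],[1,335,15,-5,0],[1,335,15,-5,0]])

```text
clock: 4.1
position: [0.5086, -0.0478, 0.1996]
tool_rot: [-0.608, 0.359, -0.361, 0.609]
force: [-0.0, -1.2, 0.6]
finger_gap: 0.0856
```

```bash
python3 -c "
from h import *
plan(.507,-.0465,.2,29)
w=camera('wrist'); cv2.imwrite('pics/w1.png',w['image'][:,:,::-1])
b=box(.507,-.0465,.0075,np.radians(119),.09,.056,.015); print(np.round(proj(w,b[1::2])))
d=trace('wrist','panel_center'); print([(x['xy'],x['conf'],x['pixels'].sum()) for x in d])
if d:
  m=d[0]['pixels']; r=fit([w],[m],[.507,-.0465],.0075,.09,.056,.015); print(r.x,np.degrees(r.x[2]),r.fun)
"
```

```text
t=4.10 now [ 0.5086 -0.0478  0.1996] phi 28.76 F [-0.  -1.2  0.6] gap 0.0856 j6 -0.62  -> delta [-1.9 -0.4 -0.8] turn -0.0042
[[350. 263.]
 [287. 263.]
 [352. 159.]
 [283. 159.]]
[([11.8, 325.7], 0.9, np.int64(1384)), ([319.0, 209.2], 0.71, np.int64(6969))]
[ 0.507  -0.0465  0.    ] 0.0 0.0
```

View pics/w1.png

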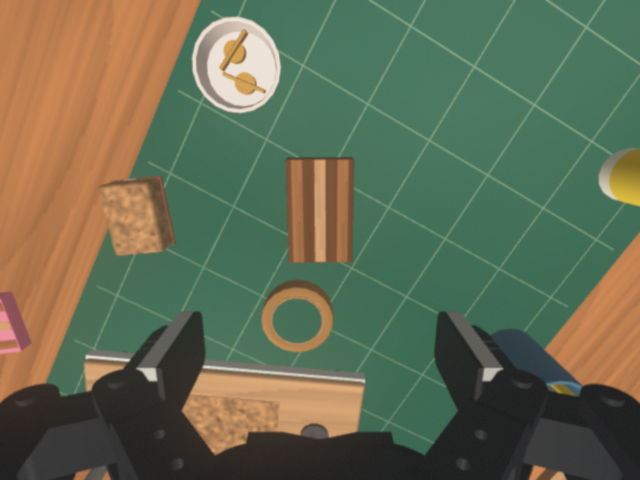

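Emit:
jog_arm(deltas=[[1,-2,50,1,-0.004],[1,-2,100,1,-0.004],[1,-2,150,1,-0.004],[1,-2,185,1,-0.004],[1,-2,198,1,-0.004],[1,-2,199,1,-0.004]])

```text
clock: 4.8
position: [0.5049, -0.0409, -0.0005]
tool_rot: [0.611, -0.358, 0.356, -0.61]
force: [0.2, 0.0, 0.9]
finger_gap: 0.0854
```

```bash
python3 -c "
from h import *
plan(.507,-.0465,.0,29)
w=camera('wrist'); cv2.imwrite('pics/w2.png',w['image'][:,:,::-1])
"
```

```text
t=4.80 now [ 5.049e-01 -4.090e-02 -5.000e-04] phi 29.30 F [0.2 0.  0.9] gap 0.0854 j6 -0.62  -> delta [ 5.9 -0.5 -0.9] turn 0.0052
```

View pics/w2.png

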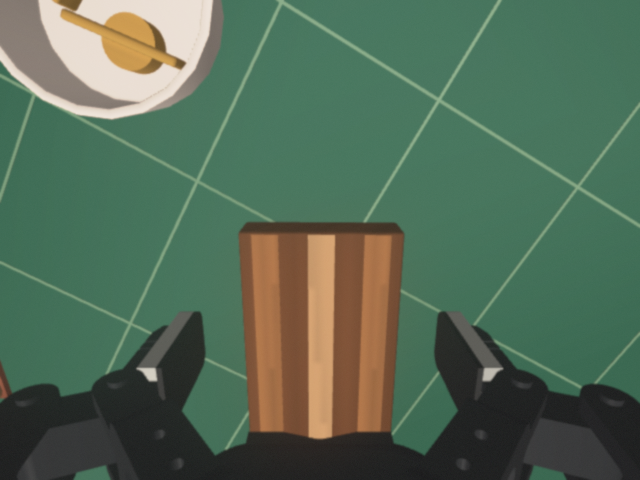

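Emit:
jog_arm(deltas=[[1,6,0,0,0],[1,6,0,0,0],[-0.2,6,0,0,0],[-0.2,6,0,0,0],[-0.2,6,0,0,0],[-0.2,6,0,0,0],[-0.2,6,0,0,0],[-0.2,6,0,0,0]], grip_force=40)

```text
clock: 5.65
position: [0.5097, -0.0474, 0.0015]
tool_rot: [-0.61, 0.357, -0.358, 0.61]
force: [-0.6, -0.9, 9.4]
finger_gap: 0.0548
```

```bash
python3 -c "
from h import *
plan(.507,-.0465,.15,29)
w=camera('wrist'); cv2.imwrite('pics/w3.png',w['image'][:,:,::-1])
b=box(.507,-.0465,.0075,np.radians(119),.09,.056,.015); print(np.round(proj(w,b[1::2])))
"
```

```text
t=5.65 now [ 0.5097 -0.0474  0.0015] phi 29.22 F [-0.6 -0.9  9.4] gap 0.0548 j6 -0.63  -> delta [  -1.9 -148.5   -1.8] turn 0.0038
[[384. 430.]
 [244. 429.]
 [398. 209.]
 [230. 208.]]
```

View pics/w3.png

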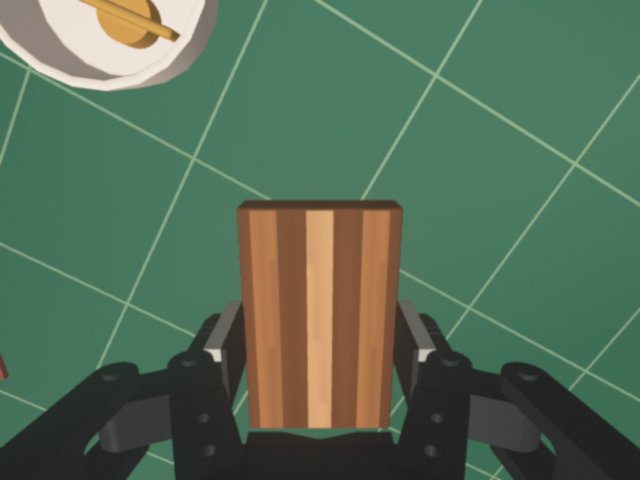

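```bash
python3 -c "
from h import *
s=env.observe(); T=R.from_quat(s['tool_rot']).as_matrix()
w=camera('wrist')
P=unproj(w,[[238,208],[402,208],[249,429],[391,429]],.015); print((T.T@(P-s['position']).T).T)
print(P.mean(0)); print(np.linalg.norm(P[0]-P[2]),np.linalg.norm(P[0]-P[1]))
plan(.507,-.0465,.15,29)
"
```

```text
[[-0.04721043 -0.01349553 -0.02704118]
 [-0.04722186 -0.01344601  0.0278059 ]
 [ 0.04271036 -0.01343049 -0.02796288]
 [ 0.04272294 -0.01337915  0.02887613]]
[ 0.50886125 -0.04519754  0.015     ]
0.0899255348709201 0.05484710338157426
t=5.75 now [ 0.5096 -0.0473  0.0015] phi 29.22 F [-1.4  0.5  9.4] gap 0.0552 j6 -0.63  -> delta [  -1.9 -148.5   -1.7] turn 0.0038
```

Emit:
jog_arm(deltas=[[-0.2,0,-20,0,0],[-0.2,0,-60,0,0],[-0.2,0,-110,0,0],[-0.2,0,-160,0,0],[-0.2,0,-200,0,0],[-0.2,0,-220,0,0],[-0.2,0,-220,0,0]])

```text
clock: 6.45
position: [0.5109, -0.0474, 0.224]
tool_rot: [-0.609, 0.356, -0.36, 0.611]
force: [0.4, -0.1, -1.1]
finger_gap: 0.0549
```

```bash
python3 -c "
from h import *
plan(.524,-.272,.22,-67.1)
"
```

```text
t=6.45 now [ 0.5109 -0.0474  0.224 ] phi 29.22 F [ 0.4 -0.1 -1.1] gap 0.0549 j6 -0.63  -> delta [202.4   4.3 -98.3] turn 1.6811
```

Emit:
jog_arm(deltas=[[-0.2,25,4,-12,0.15],[-0.2,50,4,-24,0.3],[-0.2,75,4,-36,0.45],[-0.2,100,4,-48,0.6],[-0.2,125,4,-60,0.75],[-0.2,150,4,-72,0.9],[-0.2,175,4,-84,1.05],[-0.2,202,4,-98,1.2]])

```text
clock: 7.25
position: [0.5212, -0.2718, 0.2146]
tool_rot: [-0.3, 0.641, -0.64, 0.299]
force: [-0.1, 0.6, -1.4]
finger_gap: 0.055
```

```bash
python3 -c "
from h import *
plan(.524,-.272,.22,-67.1)
"
```

```text
t=7.25 now [ 0.5212 -0.2718  0.2146] phi -39.88 F [-0.1  0.6 -1.4] gap 0.0550 j6 0.19  -> delta [-1.6 -5.4  2.3] turn 0.4751
```

Emit:
jog_arm(deltas=[[-0.2,-2,-5,2,0.15],[-0.2,-2,-5,2,0.3],[-0.2,-2,-5,2,0.45],[-0.2,-2,-5,2,0.475],[-0.2,-2,-5,2,0.475],[-0.2,-2,-5,2,0.475]])

```text
clock: 7.85
position: [0.5247, -0.2708, 0.2208]
tool_rot: [-0.144, 0.693, -0.692, 0.143]
force: [0.3, -0.7, -1.8]
finger_gap: 0.0549
```

```bash
python3 -c "
from h import *
plan(.524,-.272,.22,-67.1)
for n in ('wrist','top','scene'):
  w=camera(n); cv2.imwrite('pics/%s4.png'%n,w['image'][:,:,::-1])
  print(n,np.round(proj(w,[[.524+.088*np.cos(np.radians(22.9))*k,-.272+.088*np.sin(np.radians(22.9))*k,.165] for k in (1,-1)]),1).tolist())
"
```

```text
t=7.85 now [ 0.5247 -0.2708  0.2208] phi -66.58 F [ 0.3 -0.7 -1.8] gap 0.0549 j6 0.67  -> delta [1.1 0.8 0.8] turn 0.0091
wrist [[323.6, 95.6], [319.9, 406.7]]
top [[427.3, 208.8], [455.2, 273.1]]
scene [[195.1, 154.9], [242.7, 107.4]]
```

View pics/wrist4.png

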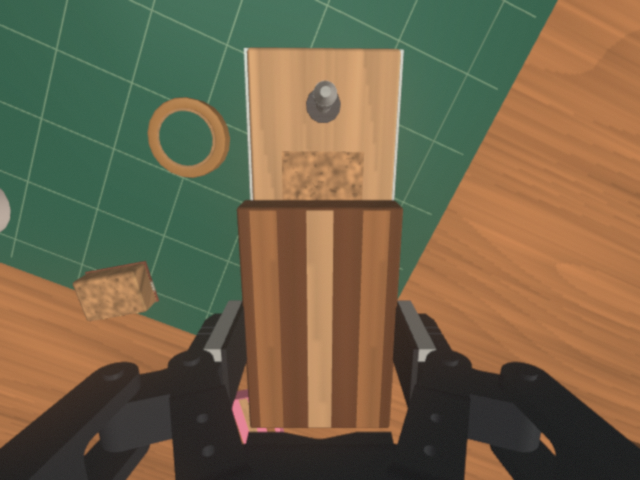

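View pics/scene4.png

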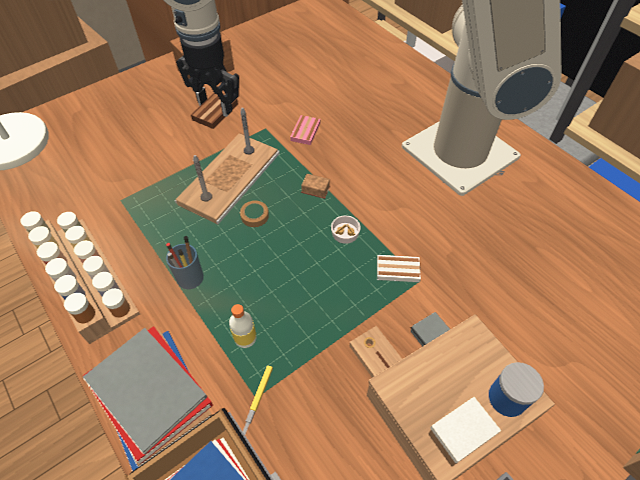

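```bash
python3 -c "
import cv2
im=cv2.imread('pics/wrist4.png')[35:215,235:415]; cv2.imwrite('pics/w4z.png',cv2.resize(im,None,fx=3.3,fy=3.3,interpolation=cv2.INTER_CUBIC))"
```

```text
(no output)
```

View pics/w4z.png

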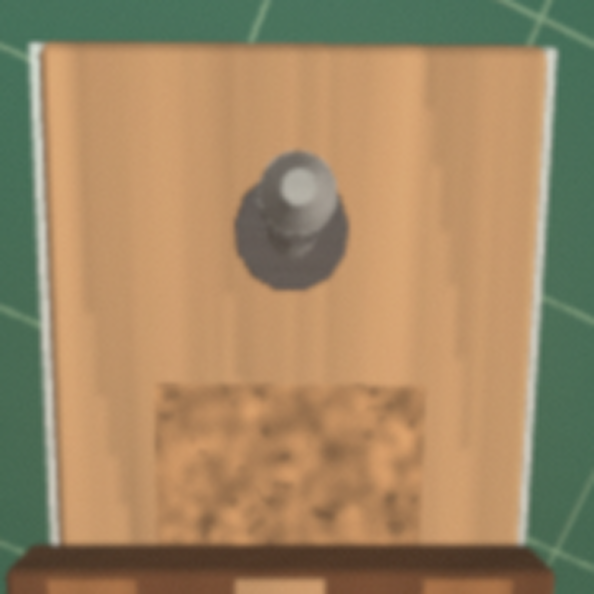

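```bash
cat > s5.py <<'E'
from h import *
from scipy.optimize import least_squares
w=camera("wrist"); plan(.524,-.272,.22,-67.1)
uv=np.array([[325.6,91.4],[323.2,105.6],[282.6,151],[362.9,152],[246,48.3],[401.5,49.5]])
L=np.array([[.088,0,.165],[.088,0,.034],[.052,.034,.03],[.052,-.034,.03],[.13,.06,.03],[.13,-.06,.03]])
f=lambda p:(proj(w,L@R.from_euler('z',p[2]).as_matrix().T+[p[0],p[1],0])-uv).ravel()
r=least_squares(f,[.524,-.272,.4]); print(np.round(r.x,4),np.degrees(r.x[2])); print(np.round(r.fun.reshape(-1,2),1).tolist())
s=env.observe(); T=R.from_quat(s['tool_rot']).as_matrix(); print("press in tool",np.round(T.T@(np.r_[r.x[:2],.03]-s['position']),4))
# desired TCP: panel offset x -2.25mm z +.4 in tool
c=r.x; ph=np.degrees(c[2])-90; zx=np.array([np.cos(np.radians(ph)),np.sin(np.radians(ph))]); xx=np.array([np.cos(np.radians(ph-90)),np.sin(np.radians(ph-90))])
t=c[:2]+xx*.00225-zx*.0004; print("target",t,ph); plan(t[0],t[1],.033,ph)
E
python3 s5.py
```

```text
t=8.05 now [ 0.5251 -0.271   0.2214] phi -66.68 F [ 0.  -0.2 -1. ] gap 0.0551 j6 0.67  -> delta [1.4 1.4 0.5] turn 0.0073
[ 0.526  -0.2726  0.3997] 22.89947116508585
[[-0.1, 1.1], [0.1, -0.2], [-0.9, 0.3], [0.9, -0.0], [-0.0, -1.0], [0.1, -0.9]]
press in tool [-0.0003  0.1914  0.0018]
target [ 0.52378331 -0.27308966] -67.10052883491414
t=8.05 now [ 0.5251 -0.271   0.2214] phi -66.68 F [ 0.  -0.2 -1. ] gap 0.0551 j6 0.67  -> delta [  2.  188.4   1.4] turn 0.0073
```

Emit:
jog_arm(deltas=[[-0.2,2,10,1.4,0.007],[-0.2,2,50,1.4,0.007],[-0.2,2,90,1.4,0.007],[-0.2,2,130,1.4,0.007],[-0.2,2,160,1.4,0.007],[-0.2,2,170,1.4,0.007],[-0.2,2,170,1.4,0.007]])

```text
clock: 8.75
position: [0.5227, -0.2727, 0.0499]
tool_rot: [-0.141, 0.694, -0.692, 0.139]
force: [0.6, -0.1, -0.7]
finger_gap: 0.0548
```

```bash
python3 -c "
from h import *
plan(.5238,-.2731,.033,-67.1)
w=camera('wrist');cv2.imwrite('pics/w5.png',w['image'][:,:,::-1])"
```

```text
t=8.75 now [ 0.5227 -0.2727  0.0499] phi -67.15 F [ 0.6 -0.1 -0.7] gap 0.0548 j6 0.67  -> delta [-0.9 16.9  0.8] turn -0.0008
```

View pics/w5.png

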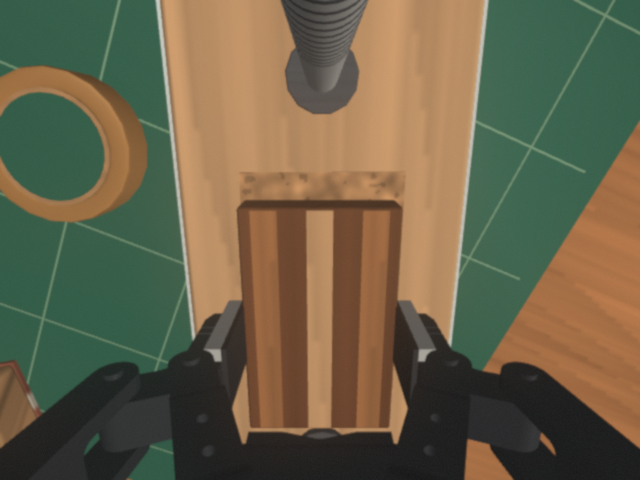

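Emit:
jog_arm(deltas=[[-0.2,-1,8,0.8,0],[-0.2,-1,15,0.8,0],[-0.2,-1,17,0.8,0],[-0.2,-1,18,0.8,0],[-0.2,-1,18,0.8,0]])

```text
clock: 9.3
position: [0.5251, -0.2735, 0.0337]
tool_rot: [0.14, -0.693, 0.693, -0.14]
force: [-0.2, 0.4, -0.2]
finger_gap: 0.055
```

```bash
python3 -c "
from h import *
plan(.5238,-.2731,.033,-67.1)
w=camera('wrist');cv2.imwrite('pics/w6.png',w['image'][:,:,::-1])"
```

```text
t=9.30 now [ 0.5251 -0.2735  0.0337] phi -67.15 F [-0.2  0.4 -0.2] gap 0.0550 j6 0.67  -> delta [ 1.   0.7 -0.9] turn -0.0009
```

View pics/w6.png

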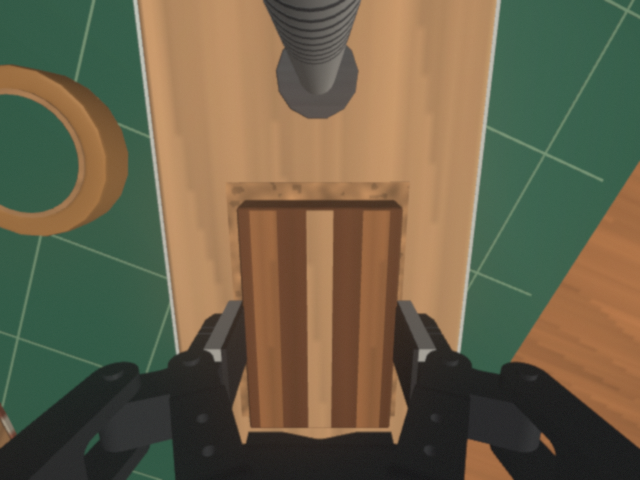

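Emit:
jog_arm(deltas=[[-0.2,0,1,-0.5,0],[-0.2,0,2.5,-0.5,0],[-0.2,0,2.5,-0.5,0]])

```text
clock: 9.65
position: [0.525, -0.2731, 0.0316]
tool_rot: [0.14, -0.693, 0.693, -0.14]
force: [-0.2, 0.8, 5.1]
finger_gap: 0.0549
```

Seated with 5 N. Release and rise.

Emit:
jog_arm(deltas=[[0.3,0,0,0,0],[1,0,0,0,0],[1,0,0,0,0],[1,0,0,0,0],[1,0,-30,0,0],[1,0,-80,0,0],[1,0,-130,0,0],[1,0,-180,0,0]])

```text
clock: 10.45
position: [0.5244, -0.2728, 0.2126]
tool_rot: [-0.14, 0.693, -0.693, 0.14]
force: [1.8, -1.0, -0.4]
finger_gap: 0.0855
```

```bash
python3 -c "
from h import *
plan(.537,.262,.2,-4.5)
for n in ('wrist','top'):
  w=camera(n);cv2.imwrite('pics/%s7.png'%n,w['image'][:,:,::-1])"
```

```text
t=10.45 now [ 0.5244 -0.2728  0.2126] phi -67.15 F [ 1.8 -1.  -0.4] gap 0.0855 j6 0.67  -> delta [-219.3   12.8 -487.9] turn -1.0934
```

View pics/wrist7.png

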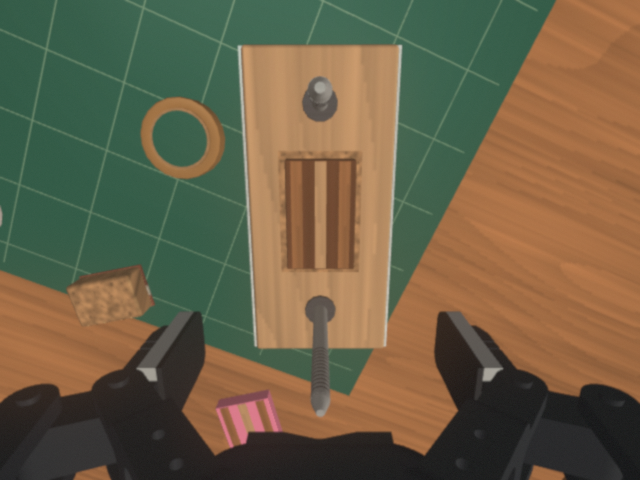

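```bash
python3 -c "
import cv2
im=cv2.imread('pics/wrist7.png'); a=cv2.resize(im[60:135,270:370],None,fx=6,fy=6,interpolation=cv2.INTER_CUBIC);b=cv2.resize(im[290:425,270:370],None,fx=4,fy=4,interpolation=cv2.INTER_CUBIC)
import numpy as np
o=np.zeros((600,800,3),np.uint8);o[:450,:]=0;o[:450,:600]=a[:450,:600];cv2.imwrite('pics/w7a.png',a);cv2.imwrite('pics/w7b.png',b)"
```

```text
(no output)
```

View pics/w7a.png

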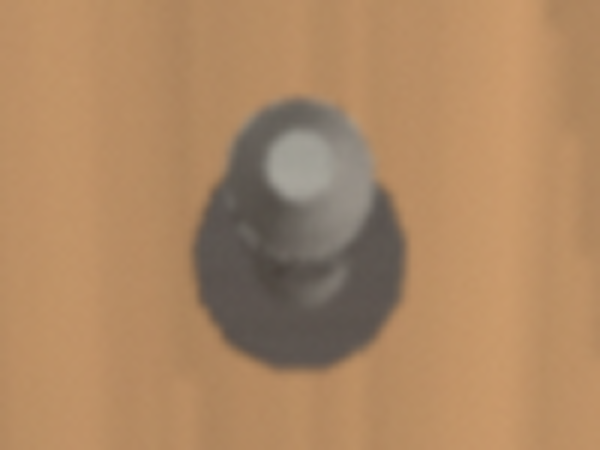

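View pics/w7b.png

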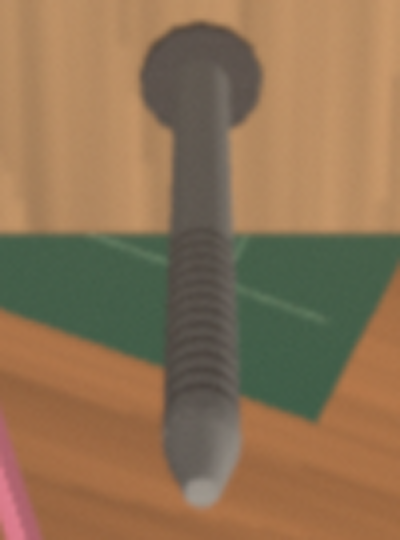

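```bash
cat > s6.py <<'E'
from h import *
from scipy.optimize import least_squares
w=camera("wrist")
uv=np.array([[319.8,87.5],[320.5,413],[320,103.3],[320.5,309.5]])
L=np.array([[.088,0,.165],[-.088,0,.165],[.088,0,.034],[-.088,0,.034]])
f=lambda p:(proj(w,L@R.from_euler('z',p[2]).as_matrix().T+[p[0],p[1],0])-uv).ravel()
r=least_squares(f,[.524,-.272,.4]); print(np.round(r.x,4),np.degrees(r.x[2])); print(np.round(r.fun.reshape(-1,2),1).tolist())
s=env.observe(); T=R.from_quat(s['tool_rot']).as_matrix(); print("press in tool",np.round(T.T@(np.r_[r.x[:2],.03]-s['position']),4))
plan(.537,.262,.2,-4.5)
E
python3 s6.py
```

```text
[ 0.5306 -0.2754  0.4021] 23.035935372297292
[[0.8, 2.5], [0.7, -6.0], [-1.4, 2.1], [-1.2, -0.0]]
press in tool [-0.002   0.1851  0.0014]
t=10.60 now [ 0.5269 -0.2742  0.215 ] phi -67.15 F [-0.3  0.2 -0.7] gap 0.0853 j6 0.67  -> delta [-217.5   13.1 -490.3] turn -1.0934
```

```bash
python3 -c "
from h import *
import pickle
w=camera('wrist'); pickle.dump((w,env.observe()),open('w8.pkl','wb'))
im=w['image'][:,:,::-1]
cv2.imwrite('pics/w8a.png',cv2.resize(im[60:135,270:370],None,fx=6,fy=6,interpolation=cv2.INTER_CUBIC));cv2.imwrite('pics/w8b.png',cv2.resize(im[290:425,270:370],None,fx=4,fy=4,interpolation=cv2.INTER_CUBIC))
"
```

```text
(no output)
```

View pics/w8a.png

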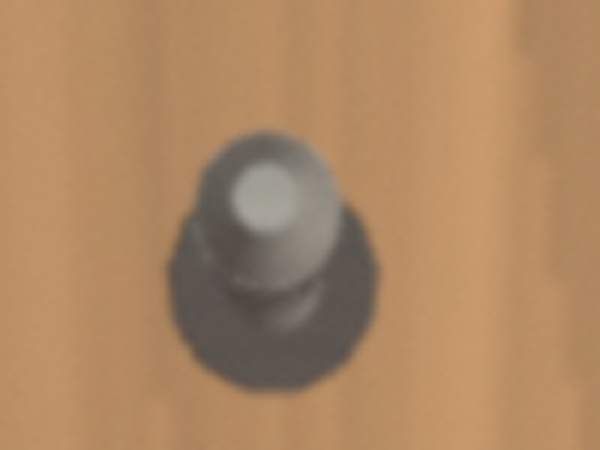

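View pics/w8b.png

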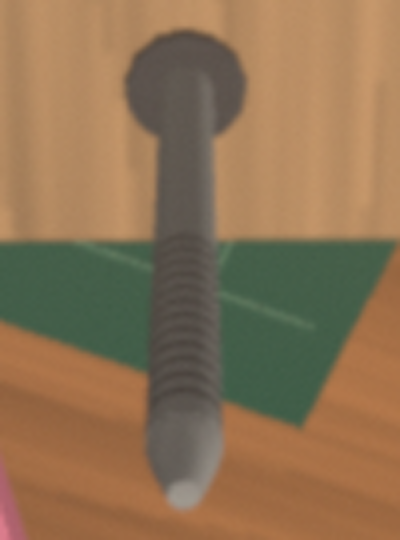

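Run:
```python
from h import *
import pickle
from scipy.optimize import least_squares
w,s=pickle.load(open('w8.pkl','rb'))
uv=np.array([[266/6+270,198/6+60],[183/4+270,493/4+290],[273/6+270,284/6+60],[186/4+270,83/4+290]])
L=np.array([[.088,0,.165],[-.088,0,.165],[.088,0,.034],[-.088,0,.034]])
f=lambda p:(proj(w,L@R.from_euler('z',p[2]).as_matrix().T+[p[0],p[1],0])-uv).ravel()
r=least_squares(f,[.524,-.272,.4]); print(np.round(r.x,4),np.degrees(r.x[2])); print(np.round(r.fun.reshape(-1,2),1).tolist())
T=R.from_quat(s['tool_rot']).as_matrix(); print("press in tool",np.round(T.T@(np.r_[r.x[:2],.03]-s['position']),4),s['position'],s['clock'])
```

```text
[ 0.526  -0.2722  0.4006] 22.95185569094801
[[-0.0, -0.1], [0.1, -0.4], [0.0, -0.6], [-0.2, 1.5]]
press in tool [-0.0007  0.1825 -0.0013] [ 0.52540494 -0.27338095  0.2125217 ] 10.65
```

Emit:
jog_arm(deltas=[[1,-25,12,-50,-0.1],[1,-50,12,-100,-0.24],[1,-75,12,-150,-0.38],[1,-100,12,-200,-0.52],[1,-120,12,-250,-0.66],[1,-140,12,-300,-0.8],[1,-165,12,-350,-0.95],[1,-190,12,-400,-1.09]])

```text
clock: 11.45
position: [0.5405, 0.1271, 0.197]
tool_rot: [-0.482, 0.519, -0.518, 0.48]
force: [2.0, -1.0, -0.1]
finger_gap: 0.0853
```

```bash
python3 -c "
from h import *
plan(.537,.262,.2,-4.5)"
```

```text
t=11.45 now [0.5405 0.1271 0.197 ] phi -4.35 F [ 2.  -1.  -0.1] gap 0.0853 j6 0.29  -> delta [-134.3   -3.1  -13.8] turn 0.0026
```

Emit:
jog_arm(deltas=[[1,-50,-3,-5,0],[1,-90,-3,-8,0],[1,-115,-3,-10,0],[1,-115,-3,-10,0],[1,-115,-3,-10,0]])

```text
clock: 11.95
position: [0.5404, 0.2405, 0.2]
tool_rot: [-0.481, 0.52, -0.519, 0.478]
force: [-0.4, -0.4, 0.6]
finger_gap: 0.0855
```

```bash
python3 -c "
from h import *
plan(.537,.262,.2,-4.5)
w=camera('wrist');cv2.imwrite('pics/w9.png',w['image'][:,:,::-1])
print([(x['xy'],x['conf']) for x in search_frame('wrist','platen_hole')])
plan(.537,.262,.2,-4.5)
"
```

```text
t=11.95 now [0.5404 0.2405 0.2   ] phi -4.62 F [-0.4 -0.4  0.6] gap 0.0855 j6 0.48  -> delta [-21.1   0.   -5.1] turn -0.0020
[([312.5, 146.2], 0.9)]
t=12.05 now [0.541  0.2395 0.2008] phi -4.74 F [ 0.1 -0.7  0.4] gap 0.0855 j6 0.48  -> delta [-22.1   0.8  -5.8] turn -0.0041
```

View pics/w9.png

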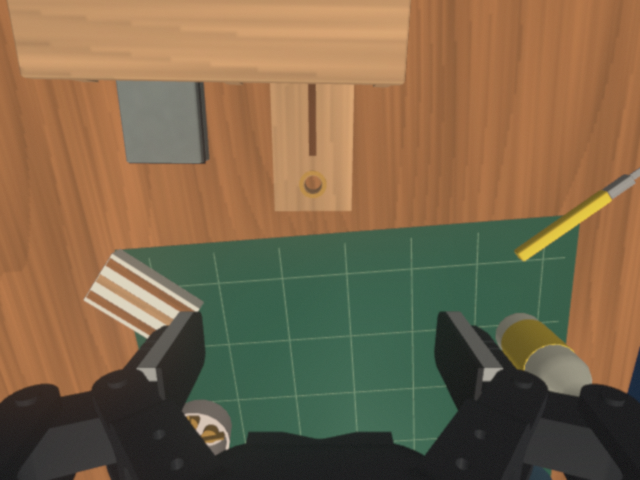

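Run:
```python
from h import *
w=camera('wrist')
c=unproj(w,[[274,211],[352,211],[313,185],[271,84],[354,86],[312,90]],.02); print(np.round(c,4))
print("az",[np.degrees(np.arctan2(*(c[b]-c[a])[[1,0]])) for a,b in((0,3),(1,4),(2,5))],np.linalg.norm(c[0]-c[1]))
print("riser",np.round(unproj(w,[[22,77],[404,83]],.072),4)); print("knife,glue",np.round(unproj(w,[[523,255]],.01),3), np.round(unproj(w,[[540,345]],.06),3),"decoy",np.round(unproj(w,[[200,303]],.015),3),"dish",np.round(unproj(w,[[228,430]],.024),3))
```

```text
[[0.5029 0.2473 0.02  ]
 [0.568  0.242  0.02  ]
 [0.5374 0.2663 0.02  ]
 [0.5121 0.3459 0.02  ]
 [0.5753 0.3393 0.02  ]
 [0.543  0.3391 0.02  ]]
az [np.float64(84.69901736250527), np.float64(85.75426621014499), np.float64(85.61586573048017)] 0.06533764362149742
riser [[0.3593 0.358  0.072 ]
 [0.6028 0.3342 0.072 ]]
knife,glue [[0.718 0.187 0.01 ]] [[0.712 0.127 0.06 ]] decoy [[0.425 0.167 0.015]] dish [[0.433 0.032 0.024]]
```

```bash
python3 -c "
from h import *
plan(.5372,.264,.1,-4.7)"
```

```text
t=12.10 now [0.5412 0.2394 0.2011] phi -4.77 F [-0.   0.1 -0.5] gap 0.0852 j6 0.48  -> delta [-24.3 101.1  -5.9] turn -0.0012
```

Emit:
jog_arm(deltas=[[1,-12,40,-3,0],[1,-24,80,-6,0],[1,-24,120,-6,0],[1,-24,150,-6,0],[1,-24,170,-6,0],[1,-24,180,-6,0],[1,-24,180,-6,0]])

```text
clock: 12.8
position: [0.537, 0.2638, 0.0208]
tool_rot: [-0.48, 0.521, -0.52, 0.478]
force: [0.0, -0.2, 1.0]
finger_gap: 0.0853
```

```bash
python3 -c "
from h import *
plan(.5372,.264,.004,-4.7)
w=camera('wrist');cv2.imwrite('pics/w10.png',w['image'][:,:,::-1])"
```

```text
t=12.80 now [0.537  0.2638 0.0208] phi -4.78 F [ 0.  -0.2  1. ] gap 0.0853 j6 0.52  -> delta [-0.2 16.8  0.2] turn -0.0013
```

View pics/w10.png

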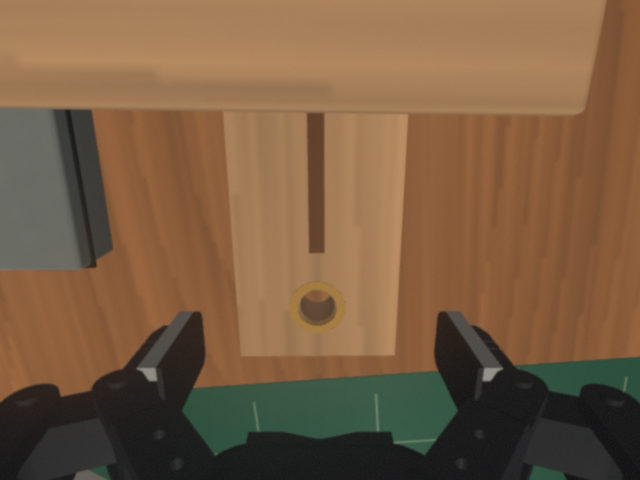

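Emit:
jog_arm(deltas=[[1,0,10,0,0],[1,0,16,0,0],[1,0,16,0,0],[0,0,16,0,0],[0,0,16,0,0],[0,0,16,0,0],[0,0,16,0,0]], grip_force=60)

```text
clock: 13.55
position: [0.5378, 0.2653, 0.0068]
tool_rot: [0.479, -0.52, 0.52, -0.479]
force: [-2.3, -0.6, 6.2]
finger_gap: 0.0616
```

```bash
python3 -c "
from h import *
plan(.5372,.264,.004,-4.7)"
```

```text
t=13.55 now [0.5378 0.2653 0.0068] phi -4.67 F [-2.3 -0.6  6.2] gap 0.0616 j6 0.52  -> delta [ 1.3  2.8 -0.5] turn 0.0005
```

Emit:
jog_arm(deltas=[[0,4,-3,0,0],[0,20,-3,0,0],[0,45,-3,0,0],[0,75,-3,0,0],[0,105,-3,0,0],[0,135,-3,0,0],[0,160,-3,0,0],[0,175,-3,0,0]])

```text
clock: 14.35
position: [0.5223, 0.0881, 0.0089]
tool_rot: [-0.479, 0.521, -0.52, 0.478]
force: [-0.1, 0.1, -2.7]
finger_gap: 0.062
```

```bash
python3 -c "
from h import *
plan(.5372,.264,.004,-4.7)
w=camera('wrist');cv2.imwrite('pics/w11.png',w['image'][:,:,::-1])"
```

```text
t=14.35 now [0.5223 0.0881 0.0089] phi -4.80 F [-0.1  0.1 -2.7] gap 0.0620 j6 0.23  -> delta [-1.765e+02  4.800e+00  1.000e-01] turn -0.0017
```

View pics/w11.png

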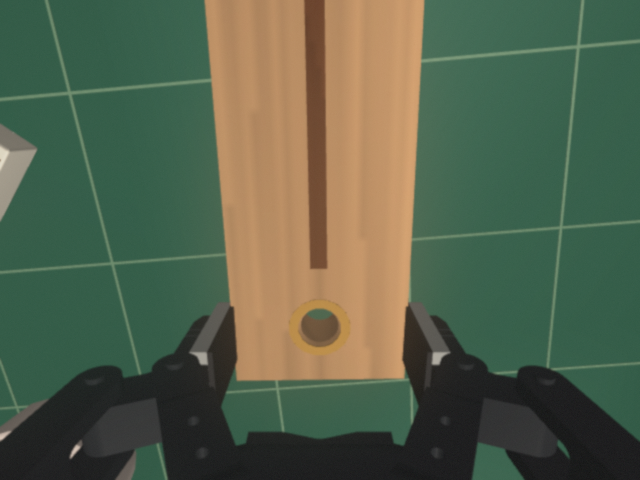

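Emit:
jog_arm(deltas=[[0,0,2,0,0],[0,0,3,0,0],[0,0,3,0,0],[0.5,0,3,0,0],[1,0,3,0,0],[1,0,3,0,0],[1,0,0,0,0],[1,0,-20,0,0]])

```text
clock: 15.2
position: [0.5218, 0.0908, 0.0277]
tool_rot: [-0.48, 0.521, -0.519, 0.478]
force: [1.1, 0.6, -0.5]
finger_gap: 0.0854
```

```bash
python3 -c "
from h import *
plan(.531,.17,.16,-4.7)"
```

```text
t=15.20 now [0.5218 0.0908 0.0277] phi -4.68 F [ 1.1  0.6 -0.5] gap 0.0854 j6 0.23  -> delta [ -79.5 -132.4    2.3] turn 0.0004
```

Emit:
jog_arm(deltas=[[1,-10,-40,0,0],[1,-30,-80,1,0],[1,-50,-120,2,0],[1,-60,-160,2,0],[1,-60,-170,2,0],[1,-60,-170,2,0],[1,-60,-170,2,0]])

```text
clock: 15.9
position: [0.5293, 0.15, 0.198]
tool_rot: [-0.48, 0.52, -0.52, 0.479]
force: [1.2, 0.2, 0.0]
finger_gap: 0.0855
```

```bash
python3 -c "
from h import *
import pickle
plan(.531,.17,.16,-4.7)
w=camera('wrist');cv2.imwrite('pics/w12.png',w['image'][:,:,::-1]); pickle.dump((w,env.observe()),open('w12.pkl','wb'))"
```

```text
t=15.90 now [0.5293 0.15   0.198 ] phi -4.70 F [1.2 0.2 0. ] gap 0.0855 j6 0.34  -> delta [-20.1  38.    0.1] turn -0.0000
```

View pics/w12.png

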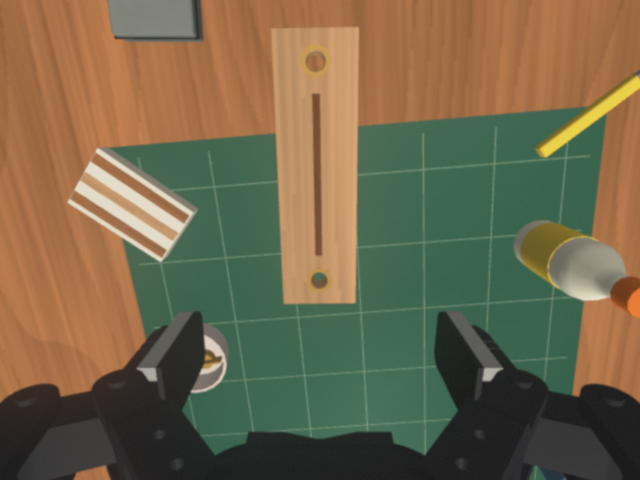

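Run:
```python
from h import *
import pickle
w,s=pickle.load(open('w12.pkl','rb'))
P=unproj(w,[[315.5,61],[319.5,280],[272,28],[358,27],[284,304],[355,303]],.02); print(np.round(P,4))
d=P[0]-P[1]; print("sep",np.linalg.norm(d),"az",np.degrees(np.arctan2(d[1],d[0])),"mid",(P[0]+P[1])/2,"cornermid",P[2:].mean(0))
m=(P[0]+P[1])/2
plan(m[0],m[1],.05,np.degrees(np.arctan2(d[1],d[0]))-90)
```

```text
[[0.5357 0.2694 0.02  ]
 [0.5244 0.0941 0.02  ]
 [0.5059 0.2941 0.02  ]
 [0.5686 0.2895 0.02  ]
 [0.4909 0.0737 0.02  ]
 [0.5541 0.0696 0.02  ]]
sep 0.1757074659100542 az 86.29804000210744 mid [0.53007494 0.18175941 0.02      ] cornermid [0.52990255 0.18172396 0.02      ]
t=15.95 now [0.529  0.1498 0.1974] phi -4.72 F [0.  0.8 0.1] gap 0.0853 j6 0.34  -> delta [-32.1 147.3  -1.1] turn -0.0177
```

Emit:
jog_arm(deltas=[[1,-16,40,-1,-0.01],[1,-32,80,-1,-0.018],[1,-32,120,-1,-0.018],[1,-32,150,-1,-0.018],[1,-32,172,-1,-0.018],[1,-32,172,-1,-0.018]])

```text
clock: 16.55
position: [0.528, 0.1808, 0.0223]
tool_rot: [-0.487, 0.517, -0.514, 0.481]
force: [0.3, -0.1, 0.6]
finger_gap: 0.0854
```

```bash
python3 -c "
from h import *
plan(.5301,.1818,.006,-3.7)
w=camera('wrist');cv2.imwrite('pics/w13.png',w['image'][:,:,::-1])"
```

```text
t=16.55 now [0.528  0.1808 0.0223] phi -3.70 F [ 0.3 -0.1  0.6] gap 0.0854 j6 0.37  -> delta [-1.2 16.3  2.2] turn 0.0000
```

View pics/w13.png

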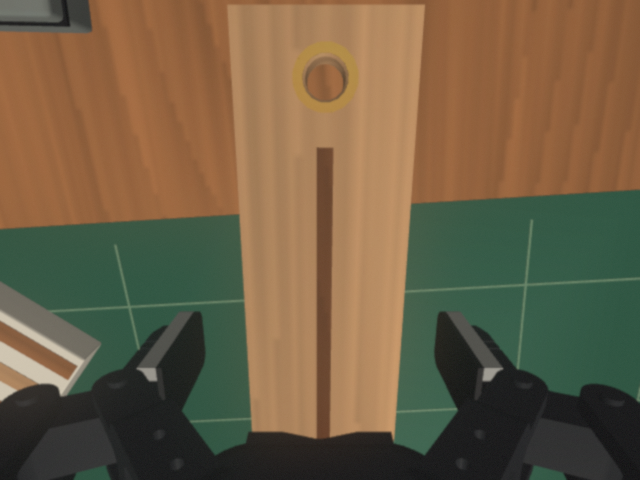

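Emit:
jog_arm(deltas=[[1,-1,10,2,0],[1,-1,15,2,0],[1,-1,15,2,0],[0,-1,15,2,0],[0,-1,15,2,0],[0,-1,15,2,0],[0,-1,15,2,0],[0,-1,15,2,0]], grip_force=80)

```text
clock: 17.4
position: [0.5346, 0.184, 0.0179]
tool_rot: [0.483, -0.515, 0.516, -0.485]
force: [-16.1, -1.7, 58.0]
finger_gap: 0.0427
```

```bash
python3 -c "
from h import *
plan(.5301,.1818,.25,-3.7)"
```

```text
t=17.40 now [0.5346 0.184  0.0179] phi -3.64 F [-16.1  -1.7  58. ] gap 0.0427 j6 0.37  -> delta [   2.2 -232.1   -3.9] turn 0.0010
```

Emit:
jog_arm(deltas=[[0,0,-12,0,0],[0,0,-14,0,0],[1,0,-14,0,0],[1,0,-14,0,0],[1,0,-14,0,0],[1,0,-14,0,0]], grip_force=40)

```text
clock: 18.0
position: [0.5335, 0.1831, 0.0253]
tool_rot: [-0.484, 0.516, -0.516, 0.483]
force: [-0.1, -0.0, -0.6]
finger_gap: 0.0853
```

```bash
python3 -c "
from h import *
import pickle
plan(.5301,.1818,-.004,-3.7)
w=camera('wrist');cv2.imwrite('pics/w14.png',w['image'][:,:,::-1])"
```

```text
t=18.00 now [0.5335 0.1831 0.0253] phi -3.67 F [-0.1 -0.  -0.6] gap 0.0853 j6 0.37  -> delta [ 1.5 29.3 -3.3] turn 0.0005
```

View pics/w14.png

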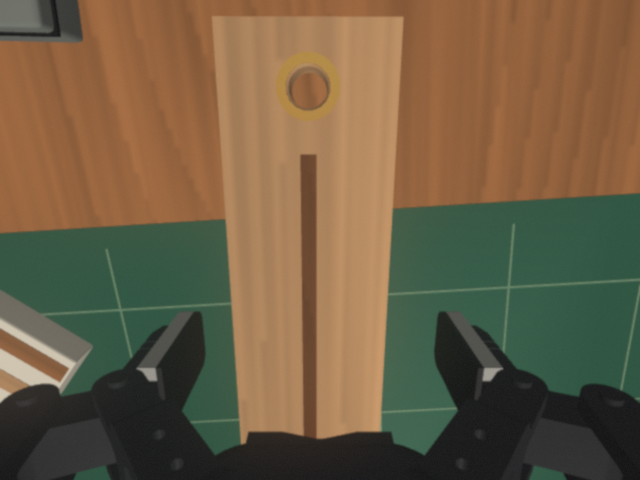

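Emit:
jog_arm(deltas=[[1,1.5,10,-4,0],[1,1.5,22,-4,0],[1,1.5,29,-4,0],[1,1.5,29,-4,0],[0.4,1.5,29,-4,0],[0.4,1.5,29,-4,0],[0.4,1.5,29,-4,0]], grip_force=40)

```text
clock: 18.75
position: [0.53, 0.182, -0.0027]
tool_rot: [0.484, -0.516, 0.516, -0.484]
force: [-0.4, -0.1, -2.8]
finger_gap: 0.063
```

```bash
python3 -c "
from h import *
plan(.5301,.1818,-.004,-3.7)
w=camera('wrist');cv2.imwrite('pics/w15.png',w['image'][:,:,::-1])"
```

```text
t=18.75 now [ 0.53    0.182  -0.0027] phi -3.66 F [-0.4 -0.1 -2.8] gap 0.0630 j6 0.37  -> delta [0.2 1.3 0.1] turn 0.0006
```

View pics/w15.png

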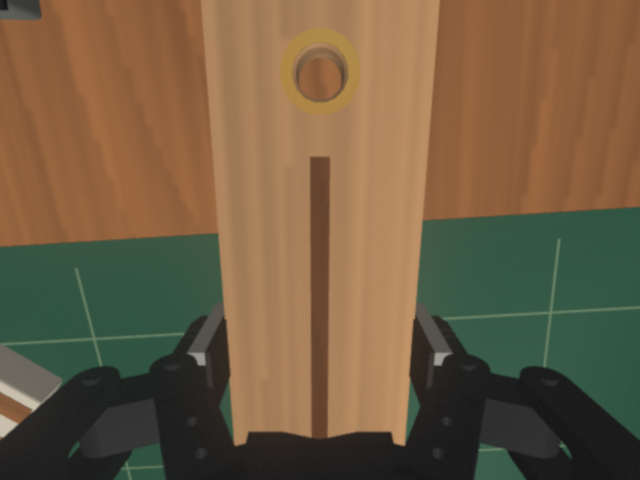

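Emit:
jog_arm(deltas=[[0.4,0,0,0,0],[0.4,0,-10,0,0],[0.4,0,-30,0,0],[0.4,0,-70,0,0],[0.4,0,-110,0,0],[0.4,0,-150,0,0],[0.4,0,-190,0,0],[0.4,0,-225,0,0]], grip_force=80)

```text
clock: 19.6
position: [0.5296, 0.1819, 0.2247]
tool_rot: [0.483, -0.516, 0.516, -0.484]
force: [1.0, -0.3, -2.1]
finger_gap: 0.0619
```

```bash
python3 -c "
from h import *
plan(.526,-.2724,.225,-67.07)
w=camera('wrist');cv2.imwrite('pics/w16.png',w['image'][:,:,::-1])"
```

```text
t=19.60 now [0.5296 0.1819 0.2247] phi -3.67 F [ 1.  -0.3 -2.1] gap 0.0619 j6 0.37  -> delta [453.6  -0.5  25.5] turn 1.1066
```

View pics/w16.png

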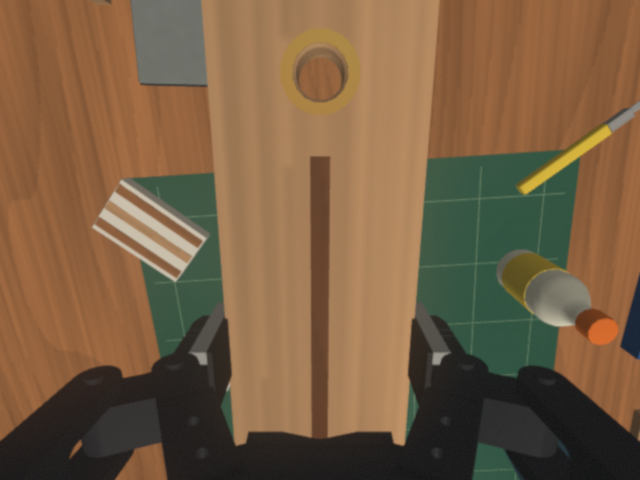

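Run:
```python
from h import *
w=camera('wrist'); s=env.observe(); T=R.from_quat(s['tool_rot']).as_matrix(); cv2.imwrite('pics/w17.png',cv2.resize(w['image'][10:200,190:450,::-1],None,fx=3,fy=3,interpolation=cv2.INTER_CUBIC))
z=s['position'][2]+.0227
P=unproj(w,[[320.5,72],[320,157],[319.5,437],[203,0],[438,0],[235,440],[405,440]],z); print(np.round((T.T@(P-s['position']).T).T*1e3,1))
print(s['position'],s['clock'])
```

```text
[[-8.850e+01 -2.240e+01  4.000e-01]
 [-6.440e+01 -2.250e+01  2.000e-01]
 [ 4.020e+01 -2.280e+01  1.000e-01]
 [-1.067e+02 -2.260e+01 -3.200e+01]
 [-1.069e+02 -2.200e+01  3.280e+01]
 [ 4.140e+01 -2.310e+01 -3.210e+01]
 [ 4.190e+01 -2.260e+01  3.290e+01]]
[0.53249425 0.18289398 0.22775789] 19.7
```

View pics/w17.png

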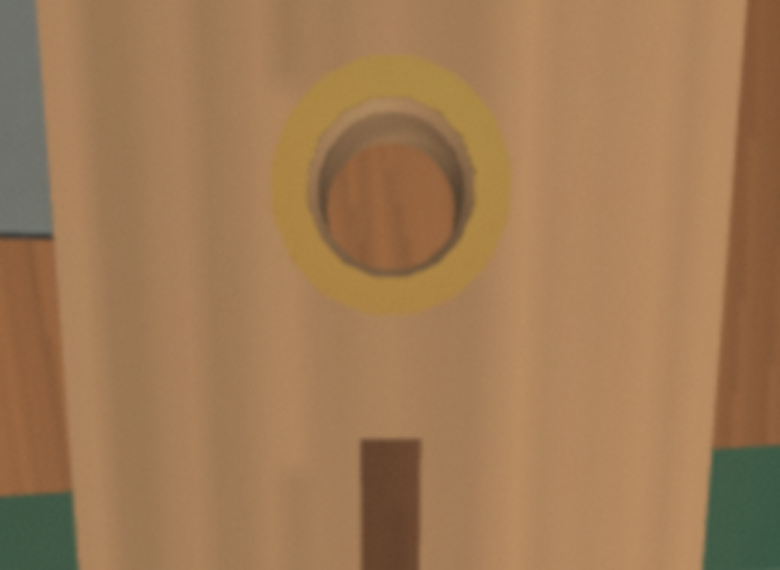

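Emit:
jog_arm(deltas=[[0.4,25,-3,2,0.05],[0.4,65,-3,4,0.15],[0.4,110,-3,6,0.28],[0.4,155,-3,9,0.42],[0.4,200,-3,12,0.56],[0.4,245,-3,14,0.7],[0.4,290,-3,17,0.84],[0.4,335,-3,20,0.98]])

```text
clock: 20.5
position: [0.5271, -0.1552, 0.2241]
tool_rot: [-0.183, 0.684, -0.683, 0.182]
force: [0.9, 0.6, -2.2]
finger_gap: 0.0623
```

```bash
python3 -c "
from h import *
plan(.5255,-.2725,.225,-67.07)"
```

```text
t=20.50 now [ 0.5271 -0.1552  0.2241] phi -60.15 F [ 0.9  0.6 -2.2] gap 0.0623 j6 0.74  -> delta [ 59.8  -1.  101. ] turn 0.1208
```

Emit:
jog_arm(deltas=[[0.4,20,-3,35,0.05],[0.4,38,-3,65,0.1],[0.4,50,-3,85,0.12],[0.4,57,-3,98,0.12],[0.4,58,-3,100,0.12],[0.4,58,-3,100,0.12]])

```text
clock: 21.1
position: [0.5281, -0.2686, 0.2274]
tool_rot: [-0.143, 0.693, -0.692, 0.143]
force: [0.4, 0.8, -1.6]
finger_gap: 0.0619
```

```bash
cat > s7.py <<'E'
from h import *
plan(.5255,-.2725,.225,-67.07)
w=camera('wrist');cv2.imwrite('pics/w18.png',w['image'][:,:,::-1])
for n,b in (("scene",(170,40,290,200)),("top",(380,180,480,305))):
    c=camera(n); cv2.imwrite(f"pics/p18_{n}.png",cv2.resize(c['image'][b[1]:b[3],b[0]:b[2],::-1],None,fx=3.7,fy=3.7,interpolation=cv2.INTER_CUBIC))
plan(.5255,-.2725,.225,-67.07)
E
python3 s7.py
```

```text
t=21.10 now [ 0.5281 -0.2686  0.2274] phi -66.68 F [ 0.4  0.8 -1.6] gap 0.0619 j6 0.67  -> delta [3.9 2.4 2.5] turn 0.0067
t=21.25 now [ 0.5284 -0.2679  0.2278] phi -66.61 F [ 0.5 -0.4 -2.2] gap 0.0620 j6 0.67  -> delta [4.5 2.8 3. ] turn 0.0081
```

View pics/w18.png

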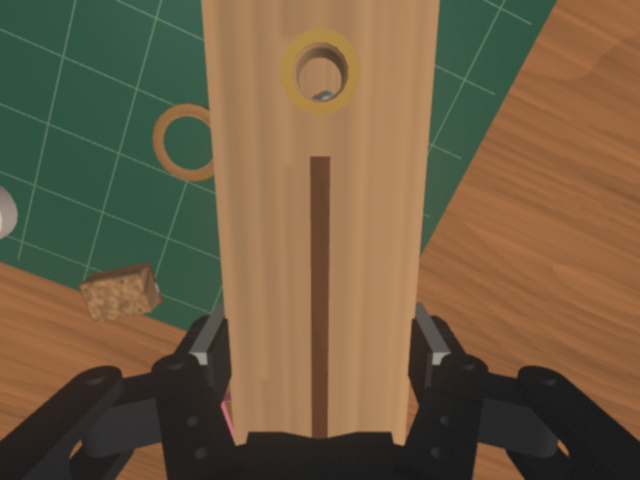

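View pics/p18_scene.png

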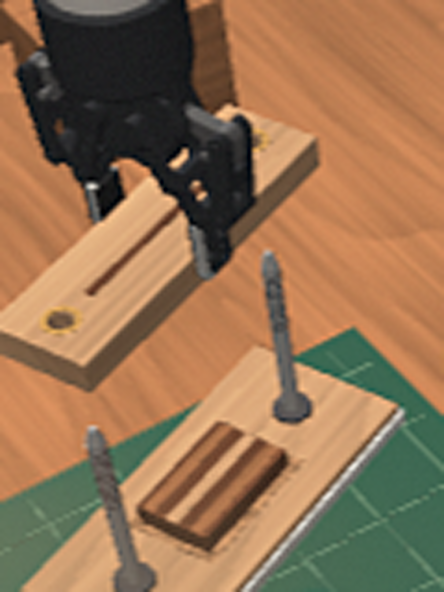

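Emit:
jog_arm(deltas=[[0.4,4.3,10,2.9,0.008],[0.4,4.3,30,2.9,0.008],[0.4,4.3,48,2.9,0.008],[0.4,4.3,52,2.9,0.008],[0.4,4.3,52,2.9,0.008]])

```text
clock: 21.75
position: [0.5251, -0.273, 0.1751]
tool_rot: [-0.141, 0.694, -0.693, 0.14]
force: [-0.6, -0.3, -3.0]
finger_gap: 0.0624
```

```bash
cat > s8.py <<'E'
from h import *
import sys
k=sys.argv[1]
plan(.5255,-.2725,.168,-67.07)
w=camera('wrist');cv2.imwrite(f'pics/w{k}.png',cv2.resize(w['image'][10:150,220:420,::-1],None,fx=4,fy=4,interpolation=cv2.INTER_CUBIC))
a=np.radians(22.93); print("pred tip", proj(w,[.526+.088*np.cos(a),-.2724+.088*np.sin(a),.165]))
c=camera('scene'); cv2.imwrite(f"pics/s{k}.png",cv2.resize(c['image'][60:200,170:290,::-1],None,fx=4.2,fy=4.2,interpolation=cv2.INTER_CUBIC))
plan(.5255,-.2725,.168,-67.07)
E
python3 s8.py 19
```

```text
t=21.75 now [ 0.5251 -0.273   0.1751] phi -67.13 F [-0.6 -0.3 -3. ] gap 0.0624 j6 0.67  -> delta [-0.6  7.1 -0.3] turn -0.0011
pred tip [[319.23737498  80.21930788]]
t=21.85 now [ 0.5261 -0.2737  0.1766] phi -67.14 F [ 0.3 -0.1 -2. ] gap 0.0618 j6 0.67  -> delta [ 0.1  8.6 -1.3] turn -0.0012
```

View pics/w19.png

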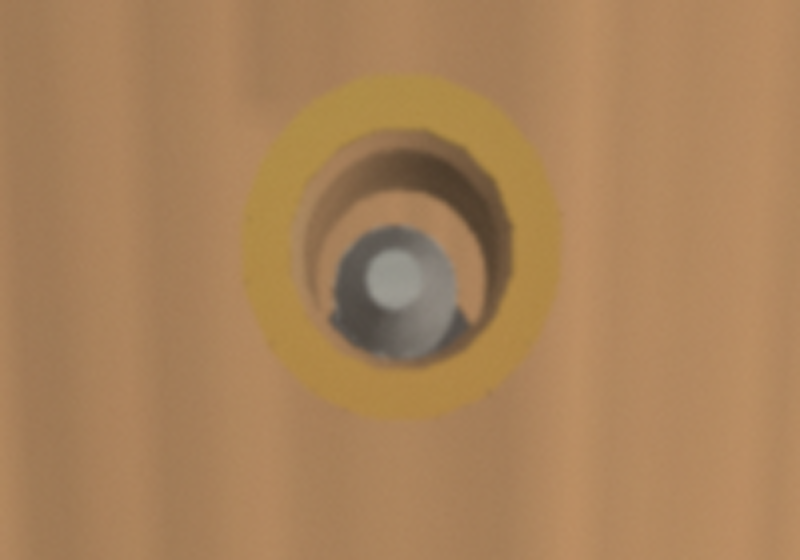

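View pics/s19.png

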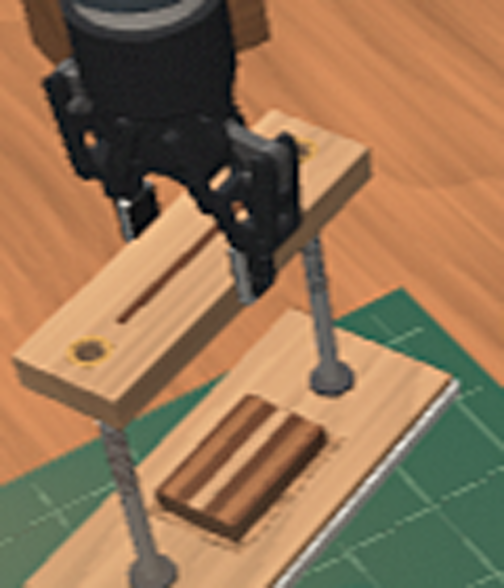

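Emit:
jog_arm(deltas=[[0.4,0,3,-0.8,-0.001],[0.4,0,8,-0.8,-0.001],[0.4,0,13,-0.8,-0.001],[0.4,0,18,-0.8,-0.001],[0.4,0,18,-0.8,-0.001]])

```text
clock: 22.35
position: [0.5248, -0.2726, 0.1571]
tool_rot: [-0.141, 0.693, -0.693, 0.14]
force: [-0.4, 0.6, -2.7]
finger_gap: 0.0624
```

```bash
python3 s8.py 20
```

```text
t=22.35 now [ 0.5248 -0.2726  0.1571] phi -67.10 F [-0.4  0.6 -2.7] gap 0.0624 j6 0.67  -> delta [ -0.6 -10.9   0.2] turn -0.0004
pred tip [[321.01423294  73.81404991]]
t=22.45 now [ 0.5252 -0.2728  0.1578] phi -67.09 F [-0.4 -0.3 -1.6] gap 0.0619 j6 0.67  -> delta [ -0.4 -10.2  -0.2] turn -0.0004
```

View pics/w20.png

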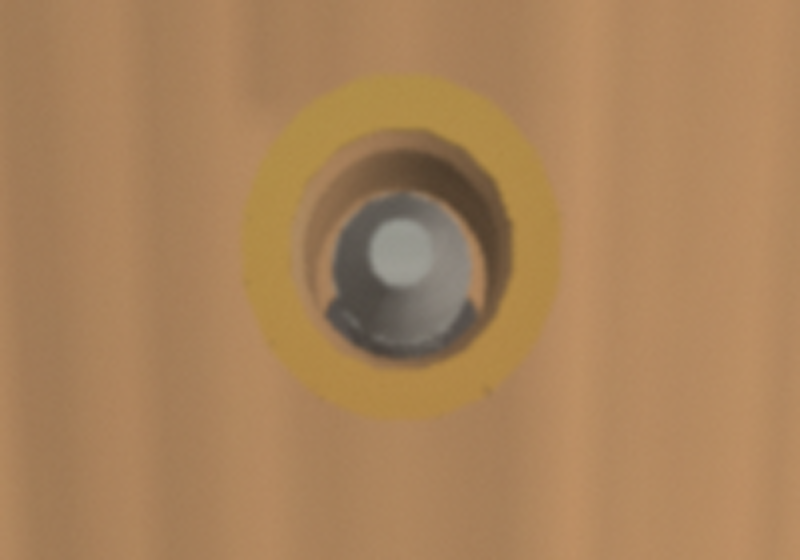

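View pics/s20.png

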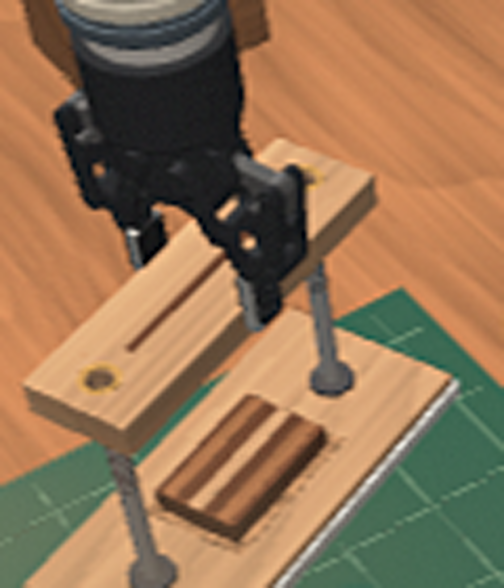

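Emit:
jog_arm(deltas=[[0.4,0,3,0,0],[0.4,0,6,0,0],[0.4,0,9,0,0],[0.4,0,12,0,0],[0.4,0,15,0,0],[0.4,0,18,0,0],[0.4,0,18,0,0]])

```text
clock: 23.15
position: [0.5255, -0.2727, 0.1396]
tool_rot: [-0.14, 0.693, -0.693, 0.14]
force: [1.8, 1.7, -1.9]
finger_gap: 0.0621
```

```bash
python3 s8.py 21
```

```text
t=23.15 now [ 0.5255 -0.2727  0.1396] phi -67.09 F [ 1.8  1.7 -1.9] gap 0.0621 j6 0.67  -> delta [ -0.1 -28.4  -0.2] turn -0.0004
pred tip [[319.81340746  68.27335204]]
t=23.25 now [ 0.5255 -0.2727  0.1399] phi -67.09 F [ 2.1  2.3 -3.2] gap 0.0624 j6 0.67  -> delta [ -0.1 -28.1  -0.2] turn -0.0004
```

View pics/w21.png

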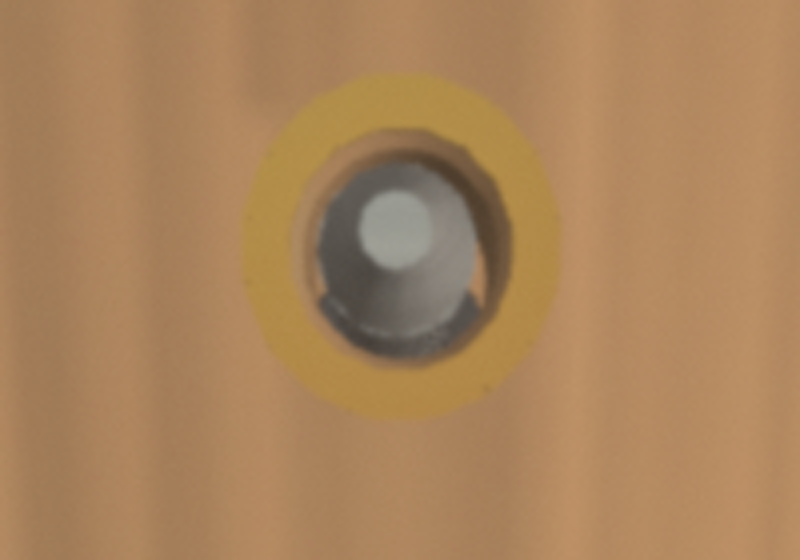

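View pics/s21.png

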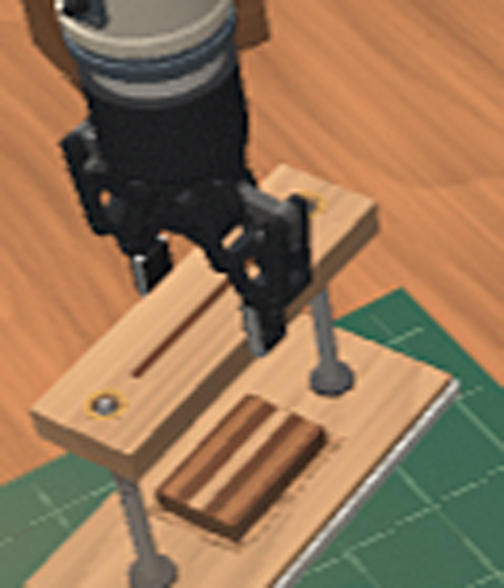

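Emit:
jog_arm(deltas=[[0.4,-0.6,3,-0.6,0],[0.4,-0.6,8,-0.6,0],[0.4,-0.6,14,-0.6,0],[0.4,-0.6,20,-0.6,0],[0.4,-0.6,26,-0.6,0],[0.4,-0.6,30,-0.6,0],[0.4,-0.6,30,-0.6,0]])

```text
clock: 23.95
position: [0.5255, -0.272, 0.1093]
tool_rot: [-0.141, 0.693, -0.693, 0.14]
force: [0.3, 0.7, -2.0]
finger_gap: 0.0621
```

```bash
python3 s8.py 22
```

```text
t=23.95 now [ 0.5255 -0.272   0.1093] phi -67.09 F [ 0.3  0.7 -2. ] gap 0.0621 j6 0.67  -> delta [  0.2 -58.7   0.4] turn -0.0004
pred tip [[322.96734895  49.31227275]]
t=24.05 now [ 0.5256 -0.272   0.1099] phi -67.10 F [ 0.1  0.4 -2.6] gap 0.0620 j6 0.67  -> delta [  0.3 -58.1   0.4] turn -0.0005
```

View pics/w22.png

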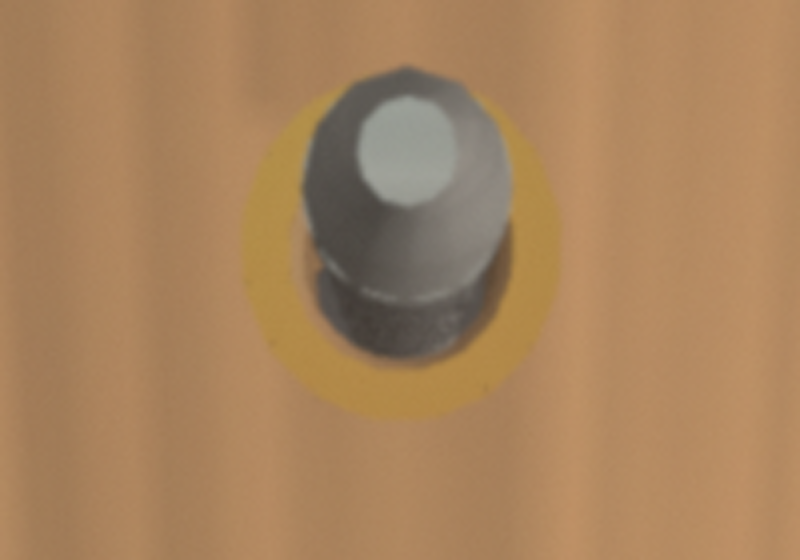

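Emit:
jog_arm(deltas=[[0.4,0,5,0,0],[0.4,0,12,0,0],[0.4,0,20,0,0],[0.4,0,28,0,0],[0.4,0,36,0,0],[0.4,0,44,0,0],[0.4,0,50,0,0],[0.4,0,50,0,0]])

```text
clock: 24.85
position: [0.5255, -0.2719, 0.059]
tool_rot: [-0.141, 0.693, -0.693, 0.14]
force: [0.7, 0.4, -3.6]
finger_gap: 0.0619
```

```bash
python3 s8.py 23
```

```text
t=24.85 now [ 0.5255 -0.2719  0.059 ] phi -67.08 F [ 0.7  0.4 -3.6] gap 0.0619 j6 0.67  -> delta [   0.3 -109.     0.5] turn -0.0002
pred tip [[327.78704532 -65.5145298 ]]
t=24.95 now [ 0.5256 -0.272   0.0599] phi -67.10 F [-0.  -0.8 -2.4] gap 0.0620 j6 0.67  -> delta [   0.3 -108.1    0.3] turn -0.0005
```

View pics/s23.png

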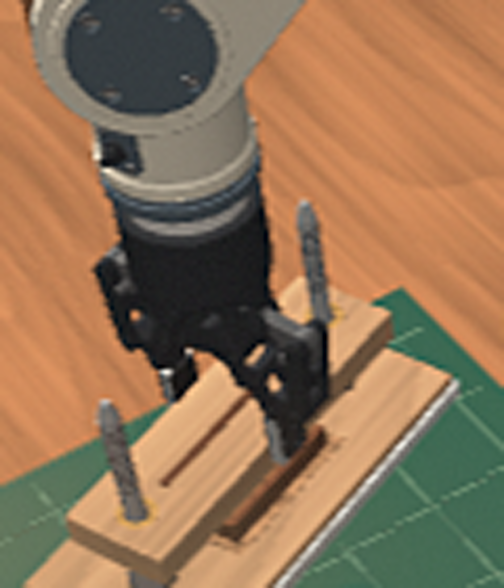

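Emit:
jog_arm(deltas=[[0.4,0,4,0,0],[0.4,0,8,0,0],[0.4,0,11,0,0],[0.4,0,13,0,0],[0.4,0,14,0,0],[0.4,0,14,0,0]])

```text
clock: 25.55
position: [0.5255, -0.272, 0.0458]
tool_rot: [-0.141, 0.693, -0.693, 0.14]
force: [-1.1, 1.0, -2.9]
finger_gap: 0.0621
```

Emit:
jog_arm(deltas=[[0.4,0,1,0,0],[0.4,0,2,0,0],[0.4,0,2,0,0]])

```text
clock: 25.85
position: [0.5256, -0.272, 0.0439]
tool_rot: [-0.14, 0.693, -0.693, 0.14]
force: [-0.6, -0.2, -2.1]
finger_gap: 0.0621
```

Emit:
jog_arm(deltas=[[0.4,0,1,0,0],[0.4,0,1.5,0,0],[0.4,0,1.5,0,0]])

```text
clock: 26.15
position: [0.5257, -0.2721, 0.0426]
tool_rot: [0.14, -0.693, 0.693, -0.14]
force: [-0.4, -0.8, -0.5]
finger_gap: 0.0622
```

Emit:
jog_arm(deltas=[[0.4,0,0.7,0,0],[0.4,0,1,0,0],[0.4,0,1,0,0]])

```text
clock: 26.45
position: [0.5257, -0.2721, 0.0426]
tool_rot: [0.14, -0.693, 0.693, -0.14]
force: [-2.8, 1.4, 9.5]
finger_gap: 0.0624
```

Emit:
jog_arm(deltas=[[0.5,0,-0.5,0,0],[0.8,0,-0.5,0,0],[1,0,-0.5,0,0],[1,0,-0.5,0,0],[1,0,-10,0,0],[1,0,-30,0,0],[1,0,-70,0,0],[1,0,-115,0,0]])

```text
clock: 27.25
position: [0.5248, -0.2716, 0.1571]
tool_rot: [-0.141, 0.694, -0.692, 0.14]
force: [0.9, -1.0, 0.0]
finger_gap: 0.0853
```

Emit:
jog_arm(deltas=[[1,0,-45,0,0],[1,0,-70,0,0],[1,0,-70,0,0],[1,0,-70,0,0]])

```text
clock: 27.65
position: [0.5257, -0.2721, 0.2274]
tool_rot: [0.14, -0.693, 0.693, -0.141]
force: [0.0, -0.7, -1.1]
finger_gap: 0.0854
```

Run:
```python
from h import *
plan(.5,-.2,.2,-67)
w=camera('wrist');cv2.imwrite('pics/w30.png',w['image'][:,:,::-1])
c=camera('scene'); cv2.imwrite("pics/s30.png",cv2.resize(c['image'][70:370,120:460,::-1],None,fx=2,fy=2,interpolation=cv2.INTER_CUBIC))
c=camera('top'); cv2.imwrite("pics/t30.png",c['image'][:,:,::-1])
```

```text
t=27.65 now [ 0.5257 -0.2721  0.2274] phi -67.09 F [ 0.  -0.7 -1.1] gap 0.0854 j6 0.67  -> delta [ -4.4  27.3 -76.4] turn -0.0016
```

View pics/w30.png

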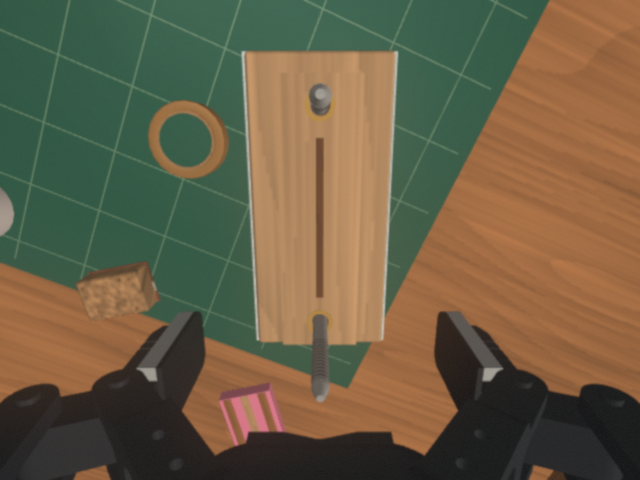

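View pics/s30.png

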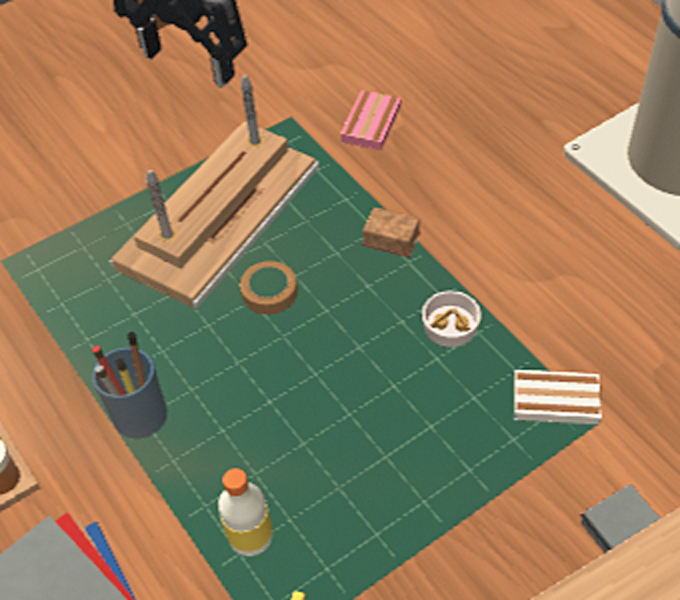

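View pics/t30.png

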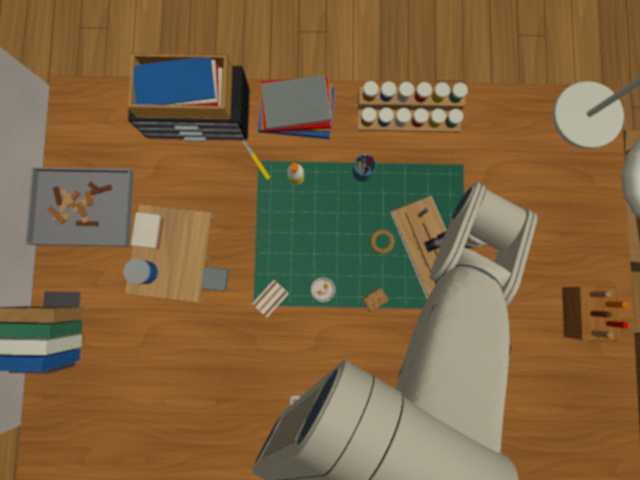

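Run:
```python
from h import *
c=camera('scene'); im=c['image'][95:225,170:290,::-1]
a=np.radians(22.93); ax=np.array([np.cos(a),np.sin(a),0]); ay=np.array([-np.sin(a),np.cos(a),0])
b=box(.526,-.2724,.055,a,.22,.064,.02); uv=proj(c,b)
im=cv2.resize(im,None,fx=4.6,fy=4.6,interpolation=cv2.INTER_CUBIC)
for p in uv: cv2.circle(im,tuple(int(v) for v in (p-[170,95])*4.6+2),3,(0,0,255),1)
cv2.imwrite('pics/s31.png',im)
```

```text
(no output)
```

View pics/s31.png

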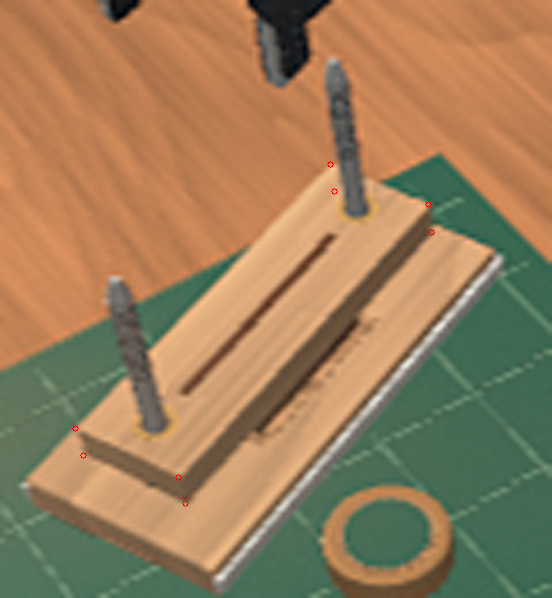

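```bash
python3 -c "
from bench import workorder
print(workorder.job_done())"
```

```text
the job is handed in; nothing more can be done
None
```

The panel is pressed: it lies flat and centred on the cork pad with its long side along the rods, and the platen is over both rods and flat on it. I handed the job in at about 28 s on the robot's clock.

- **Panel:** I took the dark striped one and left the pink and white look-alikes where they were. After I let go, the wrist picture showed an even cork margin all round it.
- **Platen:** I slid it out of the pigeonhole by its end, set it down and took it again by the middle. I lowered it over both rods until the wrist force showed contact (about 9.5 N), then let go.
- **A slip on the way:** my first grip at the middle was too high. The fingers rode up onto the platen's top and the wrist force reached 58 N, under the 120 N limit. The platen barely moved, and I lifted, opened and gripped it again lower.
- **Last checks:** in the scene picture all four platen corners were at the height expected for lying flat, within about a pixel. The gripper was clear above the press, and the other bench items in the pictures looked unmoved.

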